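Load the analyser carousel and hold its locking collar home

ROBOT

A 6-joint arm with a two-finger parallel gripper is mounted at the origin on the work surface. World frame = base frame: x ahead of the robot, y to its left, z up, the work surface at z = 0. Lengths are in mm, angles in rad, forces in N, time in s.
With the tool pointing down it reaches from about 350 to 775 mm from the base axis. Payload 7.3 kg.
Tool frame: the origin (TCP) lies at the very end of the fingers, on their centre line; the grasp point (between the pads) lies 19 mm behind it (pinch_z is the distance from the TCP to the grasp point, in mm); z points along the fingers, y is the direction in which the jaws open and shut (so a half turn about z gives the same grasp; the last joint's range is limited). The gripper opens to 92 mm and grips with 3 to 60 N. Pads are 19 mm wide; open, the fingers measure 130 mm over their backs; the gripper's body (75 mm by 190 mm) begins 47 mm behind the grasp point.
Start: joints at [1.005, 0.342, 1.524, -0, 1.275, -0.146], TCP at [213.968, 479.442, 203.641] pointing down, gripper open.
Joint ranges: [-2.53, 2.53], [-0.77, 2.02], [0.04, 2.7], [-1, 4.14], [0.28, 2.66], [-3.11, 3.11]. Speed limits (rad/s): [2.57, 2.57, 3.14, 3.14, 3.14, 3.14].

INTERFACE

Orientations are given as [roll, pitch, yaw] about the fixed x, y, z axes, in that order (R = Rz(yaw) Ry(pitch) Rx(roll)).
In Python, from plant import * gives the robot as it stands.
- The arm moves only by the tool step_arm, never from a script. Its argument "moves" is one flat list of numbers, 7 for each row, row after row: the shift along the tool's x, y, z scaled (see below), then the turn, a rotation vector about the tool's x, y, z scaled (see below), then the closure, from -1 (fully open) to 1 (shut). A call has 1 to 8 rows; each row shifts and turns the pose as measured when the row begins, along the tool's axes as they then stand; what a row does not reach is not made up. The controller multiplies each number of a shift by 2 cm and each number of a turn by 4 degrees. A row lasts 1/12 s, in which the tool goes at most 41.7 mm and 7.16 degrees, less where a joint would pass 70% of its speed; a pose out of reach is approached as far as the arm can. A call with a number of a shift or a turn outside -1 to 1 is refused whole. A call with a gripper value outside its range is refused whole. The fingers move at their own pace and stop on an object; the grip force is fixed at half the most. Time passes only in rows, so rows that do not move let the fingers close. It gives the time, the measured TCP pose, the force and the opening at its end, in the units of the state.
- get_obs(): the state, without advancing time (a new reading comes with each control period).
- capture(name): name is "scene" or "top" or "wrist"; returns the picture (400x640x3 uint8, red, green, blue); there is no depth.
- get_calibration(name): a dict with "mtx" (3x3 intrinsics, pixels), "eye" and "orientation" of the camera in the world; the wrist camera has in their place "mount" (4x4, takes a point from camera to tool coordinates, whose origin is the TCP and whose axes are the flange's). Camera axes: x right, y down, z forward; pixel columns grow to the right and rows downward; lengths in mm; the calibration is good to about 2 mm. A picture is of the moment at which its call begins: read the wrist's pose just before it. get_calibration takes no time and is no camera call.
- close_job(): hands the job in, once; it reports no verdict.
The state is a dict: "time": time; "joint_positions": joint angles; "dq": joint speeds; "tau": joint torques, N m; "tool_pos": TCP position; "tcp_rot": TCP orientation; "contact_force": force on the tool from outside, world axes, zero at the start; "moment": the same for the moment, N m; "grip_width": finger opening in mm.
Only numpy, scipy, OpenCV 4.12 (cv2) and the standard library are available. Lean on these libraries where they do the work, as an engineer would, in place of code of your own. Each camera call takes 0.05 s, during which the arm holds its last target.

TASK

Stand the red-capped vial upright in the red bucket of the carousel and the blue-capped vial upright in the blue bucket, leaving the white-capped vial in the rack. Then turn the knurled collar in the middle of the carousel (clockwise seen from above is the short way) until the hidden keyway inside it drops over the pin, and push it down fully home against its spring. Finish while still holding the collar down with the gripper: if you let go it springs back up.

Things in the scene. Friction and masses are not known exactly. Their poses are not given: they have to be found in the camera images.
- carousel: Fixed low unit: white square housing 290 x 290 mm with a black disc (radius 138 mm), its top 45 mm above the table. Origin on the table under the middle of the disc, z up. A fixed vertical steel spindle 18 mm thick rises from the middle of the disc to 72 mm above it, inside the collar.
- collar: Loose knurled aluminium collar with a dark top, 46 mm diameter, 48 mm tall, about 0.18 kg, round the spindle with 1.5 mm play. Origin: centre of its underside, z up. An inner ledge rests on a hidden 5 mm cross pin in the spindle, so its underside starts 71 mm above the table. The ledge has two opposite keyways 13 mm wide along the collar's x axis; the pin's direction is not told.
- collar_top (a point): Centre of the collar's top, 48 mm above its underside; starts 119 mm above the table. At the start the collar must turn 30 to 75 degrees CLOCKWISE seen from above for the keyways to meet the pin; it drops within about 12 degrees of that. A gripped collar does not fall by itself: lower it gently to try; if it stops at once it is still on the pin.
- seat (a point): Centre of the fixed round steel seat (48 mm across) at the spindle's foot, 57 mm above the table, where the collar's underside lands when fully home: 14 mm below its start (top then at 105 mm). Aligned, the collar lowers freely for 6 mm, then presses a spring washer for the last 8 mm (4 N at first, 8 N fully down) that lifts it again if let go.
- bucket_red: Red open square box 56 x 56 mm outside, 40 mm high, walls and floor 4 mm, fixed on the disc 95 mm from the spindle. Origin at the centre of its underside, 45 mm above the table; x and y along its sides.
- bucket_blue: Blue open box, same size as the red one, on the opposite side of the spindle. Red and blue may be on either side.
- rack: Fixed grey rack block 60 mm (its x) x 200 mm (its y), 34 mm high; three round pockets 27 mm wide along its y axis, 60 mm apart, pocket floors 8 mm above the table. Origin at the centre of its underside on the table.
- vial_red: Loose amber glass vial, 24 mm diameter, with a red cap 26 mm in diameter covering the top 20 mm; 70 mm tall in all, 40 g. Origin at the centre of its underside. It stands in one of the rack's pockets with its top 78 mm above the table.
- vial_blue: Same vial with a blue cap, in another pocket.
- vial_white: Same vial with a white cap, in the remaining pocket; it stays there.
Things that resemble listed ones, but are neither listed nor needed, are in the scene too. Of the things shaped like the collar, the aluminium one is meant.

How it is judged (in metres and radians):
On the way, in this order (a step that is already met when the one before it is completed fails the run):
1. both coloured vials stand released in the bucket of their colour (x of vial_red in the frame of bucket_red between -0.022 and 0.022 m and y of vial_red in the frame of bucket_red between -0.022 and 0.022 m and z of vial_red in the frame of bucket_red between -0.002 and 0.012 m and angle between each of vial_red, vial_blue's own z axis and vertical below 0.3 rad and x of vial_blue in the frame of bucket_blue between -0.022 and 0.022 m and y of vial_blue in the frame of bucket_blue between -0.022 and 0.022 m and z of vial_blue in the frame of bucket_blue between -0.002 and 0.012 m and contact force between the fingers and vial_red below 0.1 N and contact force between the fingers and vial_blue below 0.1 N), for 0.2 s.
2. the collar has dropped over the pin and is pushed home by the gripper (z of collar in the frame of carousel below 0.06 m and horizontal distance between collar and carousel below 0.006 m and angle between collar's own z axis and vertical below 0.12 rad and contact force between the fingers and collar above 2 N), for 0.3 s.
At the end, for the whole second after the job is handed in: Red and blue vials released in their buckets: within 22 mm of its middle along each side, underside under 12 mm above its underside, tilt under 0.3 rad. Collar on the spindle within 3 mm of home, tilt under 0.12 rad, fingers on it with over 2 N. White vial within 20 mm of its start (all of step 1 and all of step 2 and distance of vial_white from where it was at the start of the episode below 0.02 m); the arm keeps its last pose, push and grip.
It fails at once if the white-capped vial is taken out of the rack or knocked over (distance of vial_white from where it was at the start of the episode above 0.03 m or angle between vial_white's own z axis and vertical above 0.5 rad).
It also fails if it takes over 58 s, if anything falls off the work surface, if the arm or the gripper's body presses on something with over 40 N, if the wrist force passes 120 N, or if a joint passes its speed limit or range.

## Working session

There is one attempt and no reset: what is moved stays moved. The work goes in short steps, Python scripts to look and compute and a tool call to move; the robot and the scene stay as the last step left them, time stands still between calls to the robot, and variables do not carry over. Pictures are saved under pics/ and viewed, and the job is handed in when it is done.

Besides the shell and the picture viewer there is one more tool, called in YAML: its name, and indented under it one key for each argument. step_arm: Moves the arm, as the interface text tells. Shifts and turns lie within -1 to 1; 1 stands for 2 cm of shift or 4 degrees of turn. Its arguments: {"type":"object","properties":{"moves":{"type":"array"}},"required":["moves"]}

```bash
ls; mkdir -p pics
python3 - <<'E'
from plant import *
import cv2
o=get_obs();print(o)
for n in ("scene","top","wrist"):
    im=capture(n);cv2.imwrite(f"pics/{n}0.png",im[:,:,::-1]);print(n,get_calibration(n))
E
```

```text
pics
{'time': 0.0, 'joint_positions': array([ 1.00498001e+00,  3.42727212e-01,  1.52500469e+00, -3.21374293e-05,
        1.27537524e+00, -1.45986605e-01]), 'dq': array([-0.00209066, -0.0007893 ,  0.00274669, -0.00066362,  0.00028128,
       -0.00130336]), 'tau': array([-1.41138949e-03, -4.31255078e+01, -2.44216847e+01,  7.15755299e-02,
        5.60509705e-02, -1.38312971e-04]), 'tool_pos': array([213.74223882, 479.04840228, 202.9469528 ]), 'tcp_rot': array([-3.14008981e+00, -1.89906077e-04,  2.72177217e+00]), 'contact_force': array([-0.70530919,  0.35174968,  0.66835709]), 'moment': array([0.01064609, 0.05868807, 0.02222051]), 'grip_width': 91.5166237848385}
scene {'mtx': array([[397.46585634,   0.        , 313.52137086],
       [  0.        , 397.46585634, 203.64738282],
       [  0.        ,   0.        ,   1.        ]]), 'eye': array([ 929.56267143, -401.53638398,  682.70689463]), 'orientation': array([-2.32205902,  0.01085155,  0.85298843])}
top {'mtx': array([[391.13239697,   0.        , 318.79881309],
       [  0.        , 391.13239697, 196.6039111 ],
       [  0.        ,   0.        ,   1.        ]]), 'eye': array([ 367.25401557,    3.74190319, 1188.16430474]), 'orientation': array([-3.07214694,  0.00342618, -1.54167941])}
wrist {'mtx': array([[345.105027  ,   0.        , 319.41621768],
       [  0.        , 345.105027  , 201.76203456],
       [  0.        ,   0.        ,   1.        ]]), 'mount': array([[ 3.29374653e-04, -9.67592897e-01, -2.52515103e-01,
         6.75647642e+01],
       [ 9.99999583e-01,  5.33870720e-04, -7.41321997e-04,
        -2.11074075e-01],
       [ 8.52108318e-04, -2.52514754e-01,  9.67592669e-01,
        -1.80587559e+02],
       [ 0.00000000e+00,  0.00000000e+00,  0.00000000e+00,
         1.00000000e+00]])}
```

View pics/top0.png

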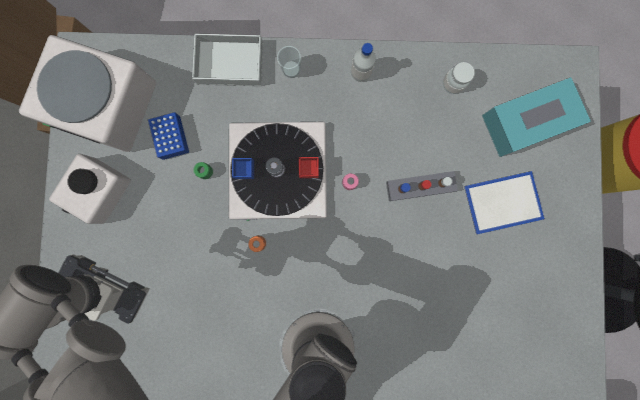

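View pics/scene0.png

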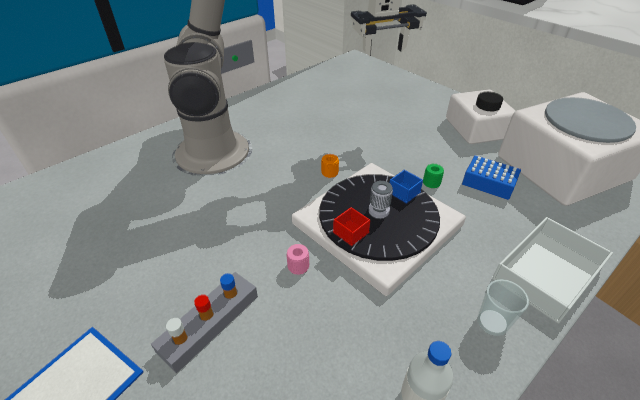

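View pics/wrist0.png

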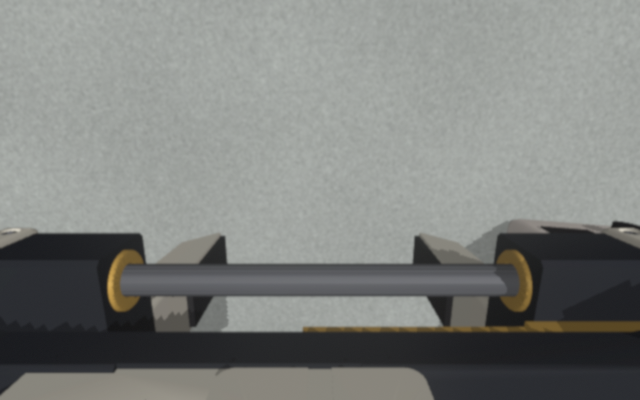

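The top view shows the carousel with buckets blue (242,168) and red (309,167) and the metallic collar (275,167). The rack has its caps at blue (405,187), red (426,184) and white (447,181). Collar-like lookalikes are the green (203,170), pink (350,181) and orange (257,243) rings. The aluminium one on the spindle fits the description. Next I'll measure them and enlarge a crop.

```bash
cat > h.py <<'E'
from plant import *
import numpy as np, cv2
from scipy.spatial.transform import Rotation as R
def cam(n,obs=None):
    c=get_calibration(n);K=c["mtx"]
    if n=="wrist":
        T=np.eye(4);T[:3,:3]=R.from_euler("xyz",obs["tcp_rot"]).as_matrix();T[:3,3]=obs["tool_pos"]
        M=T@c["mount"];return K,M[:3,:3],M[:3,3]
    return K,R.from_euler("xyz",c["orientation"]).as_matrix(),np.array(c["eye"])
def ray(C,p):
    K,Rm,e=C;d=Rm@np.linalg.solve(K,[p[0],p[1],1]);return e,d/np.linalg.norm(d)
def onz(C,p,z):
    e,d=ray(C,p);return e+d*(z-e[2])/d[2]
def tri(rs):
    A=0;b=0
    for e,d in rs:
        P=np.eye(3)-np.outer(d,d);A=A+P;b=b+P@e
    x=np.linalg.solve(A,b);return x,[np.linalg.norm((np.eye(3)-np.outer(d,d))@(x-e)) for e,d in rs]
def proj(C,X):
    K,Rm,e=C;q=K@(Rm.T@(np.asarray(X)-e));return q[:2]/q[2]
def masks(im):
    h=cv2.cvtColor(im,cv2.COLOR_RGB2HSV);H,S,V=cv2.split(h)
    return {"red":((H<6)|(H>174))&(S>170)&(V>70),"blue":(H>105)&(H<125)&(S>150)&(V>70)}
def blobs(m,roi,amin=15):
    mm=np.zeros(m.shape,np.uint8);x0,y0,x1,y1=roi;mm[y0:y1,x0:x1]=m[y0:y1,x0:x1]
    n,l,s,c=cv2.connectedComponentsWithStats(mm);return [(c[i].round(1),s[i]) for i in range(1,n) if s[i][4]>=amin]
E
python3 - <<'E'
from h import *
t=cv2.imread("pics/top0.png")[:,:,::-1].copy();s=cv2.imread("pics/scene0.png")[:,:,::-1].copy()
Ct,Cs=cam("top"),cam("scene")
for n,im,roi in(("top",t,(220,110,470,210)),("scene",s,(140,150,480,370))):
    m=masks(im)
    for k in m:
        print(n,k,[(b[0],b[1][:5]) for b in blobs(m[k],roi)])
    # white cap
a=cv2.resize(t[110:225,225:470],None,fx=3.2,fy=3.2,interpolation=cv2.INTER_CUBIC)
b=cv2.resize(s[150:370,140:470],None,fx=2.3,fy=2.3,interpolation=cv2.INTER_CUBIC)
cv2.imwrite("pics/ct.png",a[:,:,::-1]);cv2.imwrite("pics/cs.png",b[:,:,::-1])
E
```

```text
top red [(array([313.7, 165.2]), array([311, 161,   7,   9,  22], dtype=int32))]
top blue [(array([242.4, 167.5]), array([232, 158,  21,  21, 312], dtype=int32)), (array([405.4, 187.2]), array([402, 184,   8,   8,  51], dtype=int32)), (array([467.8, 192.3]), array([466, 186,   4,  17,  38], dtype=int32))]
scene red [(array([351. , 225.8]), array([333, 207,  37,  39, 961], dtype=int32)), (array([202.1, 303.2]), array([195, 295,  16,  18, 210], dtype=int32))]
scene blue [(array([472.3, 175.6]), array([462, 156,  18,  34, 352], dtype=int32)), (array([405.6, 185.8]), array([390, 170,  33,  33, 725], dtype=int32)), (array([227.1, 281.5]), array([220, 274,  15,  16, 191], dtype=int32)), (array([439. , 352.9]), array([428, 341,  23,  25, 436], dtype=int32))]
```

View pics/ct.png

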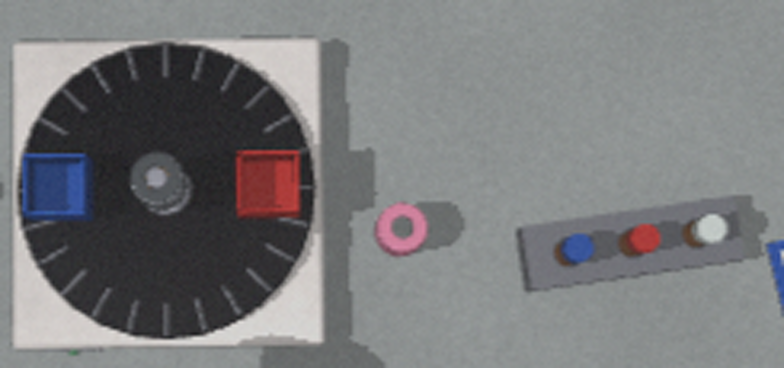

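View pics/cs.png

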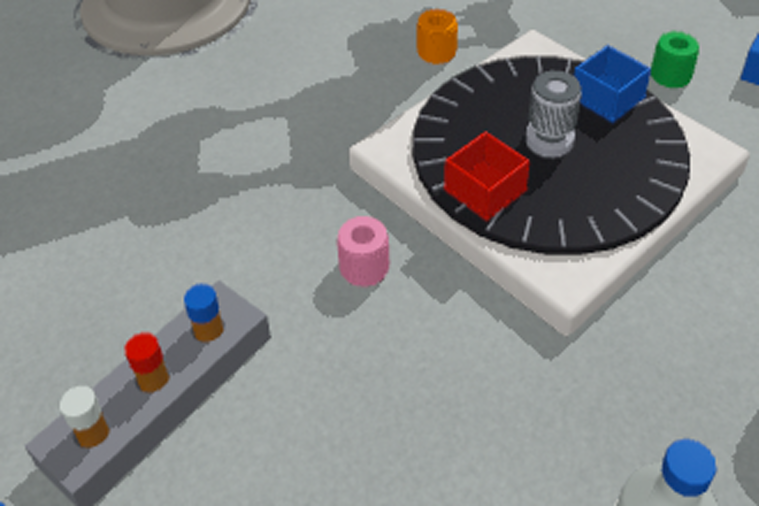

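Run:
```python
from h import *
t=cv2.imread("pics/top0.png")[:,:,::-1].copy();s=cv2.imread("pics/scene0.png")[:,:,::-1].copy()
Ct,Cs=cam("top"),cam("scene")
def m2(im):
    h=cv2.cvtColor(im,cv2.COLOR_RGB2HSV);H,S,V=[x.astype(int) for x in cv2.split(h)]
    return {"red":((H<5)|(H>174))&(S>140)&(V>90),"blue":(H>105)&(H<125)&(S>140)&(V>60),"white":(S<35)&(V>165)}
mt,ms=m2(t),m2(s)
for k in mt:
    bt=blobs(mt[k],(225,120,460,210),20);bs=blobs(ms[k],(160,160,440,345),60)
    for b in bt:
        if b[1][4]<2000: print(k,"top",b[0],b[1], "z78",onz(Ct,b[0],72)[:2].round(1),"z85 bbox", [onz(Ct,p,85)[:2].round(1) for p in((b[1][0],b[1][1]),(b[1][0]+b[1][2]-1,b[1][1]+b[1][3]-1))])
    for b in bs:
        if b[1][4]<2000: print(k,"scene",b[0],b[1],"z68",onz(Cs,b[0],68)[:2].round(1))
print("collar top", onz(Ct,(273.7,165.6),119).round(1))
# scene collar top in crop (556,87)
print("collar scene", onz(Cs,(140+556/2.3,150+87/2.3),119).round(1))
# housing white corners in top
m=mt["white"].astype(np.uint8)
# disc: dark mask
g=cv2.cvtColor(t,cv2.COLOR_RGB2GRAY)
d=((g<75)).astype(np.uint8);d[:, :228]=0;d[:,327:]=0;d[:120]=0;d[218:]=0
c=max(cv2.findContours(d,cv2.RETR_EXTERNAL,cv2.CHAIN_APPROX_NONE)[0],key=cv2.contourArea)
e=cv2.fitEllipse(cv2.convexHull(c));print("disc",e,onz(Ct,e[0],45).round(1), "r", e[1][0]/2/391*1143,e[1][1]/2/391*1143)
```

```text
red top [308.4 167.1] [299 157  20  21 391] z78 [528.9  42.2] z85 bbox [array([555.2,  69.4]), array([499.5,  13.6])]
red top [425.8 184.2] [421 180  10   9  62] z78 [ 489.2 -295.5] z85 bbox [array([ 499.3, -278.3]), array([ 477.3, -304. ])]
red scene [350.9 225.6] [333 207  37  39 954] z68 [534.4  40.7]
red scene [202. 303.] [194 295  17  17 212] z68 [ 492.7 -294.5]
blue top [242.  167.6] [232 158  21  21 373] z78 [522.  233.1] z85 bbox [array([546.9, 260.2]), array([491.3, 200.8])]
blue top [405.2 187.2] [401 183   9   9  60] z78 [ 478.9 -236.7] z85 bbox [array([ 489.2, -221.8]), array([ 467.1, -244.8])]
blue scene [405.6 185.8] [389 170  34  34 729] z68 [528.2 230. ]
blue scene [227.2 281.5] [220 274  15  16 193] z68 [ 482.7 -235.5]
white top [237.7 158.5] [229 123  43  87 834] z78 [548.  246.7] z85 bbox [array([647.9, 273.3]), array([404.9, 143.6])]
white top [312.5 130.8] [282 122  43  33 470] z78 [635.1  33.6] z85 bbox [array([655.1, 121.4]), array([565.9,  -1.5])]
white top [447.1 180.8] [443 177   9   9  58] z78 [ 500.7 -356.3] z85 bbox [array([ 509.7, -340.5]), array([ 487.5, -363.2])]
white top [318.  201.2] [302 183  24  27 269] z78 [431.5  11.7] z85 bbox [array([481.1,  58.5]), array([409.3,  -8.8])]
white scene [415.6 163.8] [394 160  46  18 248] z68 [490.2 315.7]
white scene [436.6 198.8] [429 187  11  27 109] z68 [604.6 246.7]
white scene [247.4 213.9] [226 202  40  25 693] z68 [ 357.  -104.5]
white scene [172.9 323.9] [164 317  17  15 170] z68 [ 496.4 -353. ]
white scene [326.9 334.7] [320 326  15  18 108] z68 [ 686.4 -168.3]
white scene [367.4 335.6] [360 326  16  19  86] z68 [ 732.4 -118.8]
collar top [523.5 136.3 119. ]
collar scene [531.5 134.  119. ]
disc ((276.73724365234375, 169.26708984375), (91.34195709228516, 91.89697265625), 42.44076156616211) [523.7 136.1  45. ] r 133.5087684865498 134.3199996753117
```

Confirmed: the aluminium knurled collar is at scene crop (556,87), on the spindle. The two views agree on all of these:

| Item | Position (mm) |
|---|---|
| Red vial | about (490,-295) |
| Blue vial | about (480,-236) |
| White vial | about (499,-355) |
| Carousel | about (524,136) |
| Red bucket | about (529,41) |
| Blue bucket | about (521,231) |

Vial spacing is 60 mm, bucket offset is 95 mm, and everything is within reach. Next I'll write a planner for the rows.

```bash
cat > pl.py <<'E'
import sys
from h import *
# usage: x y z yaw grip [maxrow_mm] -> rows
x,y,z,yaw,g=map(float,sys.argv[1:6]);mx=float(sys.argv[6]) if len(sys.argv)>6 else 20
o=get_obs();p=np.array(o["tool_pos"]);rot=R.from_euler("xyz",o["tcp_rot"])
tgt=np.array([x,y,z]);rt=R.from_euler("xyz",[np.pi,0,yaw])
print("t",round(o["time"],2),p.round(1),np.array(o["tcp_rot"]).round(3),"F",np.array(o["contact_force"]).round(1),"w",round(o["grip_width"],1),"q",np.array(o["joint_positions"]).round(2))
for i in range(40):
    d=rot.inv().apply(tgt-p);rv=(rot.inv()*rt).as_rotvec()
    if np.linalg.norm(tgt-p)<.3 and np.linalg.norm(rv)<.005: break
    d=d*min(1,mx/max(abs(d)));a=np.degrees(rv);a=a*min(1,4/max(abs(a).max(),1e-9))
    row=np.r_[np.round(d/20,2),np.round(a/4,2),g]
    p=p+rot.apply(row[:3]*20);rot=rot*R.from_rotvec(np.radians(row[3:6]*4))
    print(",".join(f"{v:g}" for v in row),",",("" if (i+1)%8 else "  #8"))
E
python3 pl.py 488 -270 190 1.736 -1
```

```text
t 0.15 [213.8 479.2 203.1] [-3.14  -0.     2.722] F [-0.7 -0.3 -0. ] w 91.7 q [ 1.01  0.34  1.52 -0.    1.28 -0.15]
-0.97,-1,0.02,-0,0,1,-1 , 
-1,-0.9,0.02,-0,0,1,-1 , 
-1,-0.78,0.02,-0,0,1,-1 , 
-1,-0.67,0.02,-0,0,1,-1 , 
-1,-0.57,0.02,-0,0,1,-1 , 
-1,-0.48,0.02,-0,0,1,-1 , 
-1,-0.4,0.02,-0,0,1,-1 , 
-1,-0.32,0.02,-0,0,1,-1 ,   #8
-1,-0.25,0.02,-0,0,1,-1 , 
-1,-0.17,0.02,-0,0,1,-1 , 
-1,-0.1,0.02,-0,0,1,-1 , 
-1,-0.03,0.02,-0,0,1,-1 , 
-1,0.04,0.02,-0.01,0.01,1,-1 , 
-1,0.11,0.02,-0,0,1,-1 , 
-1,0.18,0.02,-0,0,0.12,-1 , 
-1,0.19,0.02,-0,0,0,-1 ,   #8
-1,0.19,0.02,-0,0,0,-1 , 
-1,0.19,0.02,-0,0,0,-1 , 
-1,0.19,0.02,-0,0,0,-1 , 
-1,0.19,0.02,-0,0,0,-1 , 
-1,0.19,0.02,-0,0,0,-1 , 
-1,0.19,0.01,-0,0,0,-1 , 
-1,0.19,0.02,-0,0,0,-1 , 
-1,0.19,0.01,-0,0,0,-1 ,   #8
-1,0.19,0.02,-0,0,0,-1 , 
-1,0.19,0.01,-0,0,0,-1 , 
-1,0.18,0.02,-0,0,0,-1 , 
-1,0.19,0.01,-0,0,0,-1 , 
-1,0.18,0.02,-0,0,0,-1 , 
-1,0.19,0.01,-0,0,0,-1 , 
-1,0.18,0.02,-0,0,0,-1 , 
-1,0.19,0.01,-0,0,0,-1 ,   #8
-1,0.18,0.02,-0,0,0,-1 , 
-1,0.19,0.01,-0,0,0,-1 , 
-1,0.18,0.02,-0,0,0,-1 , 
-1,0.19,0.01,-0,0,0,-1 , 
-1,0.18,0.02,-0,0,0,-1 , 
-0.82,0.15,0.01,-0,0,0,-1 ,
```

step_arm:
  moves: [-0.97,-1,0,0,0,1,-1,-1,-0.9,0,0,0,1,-1,-1,-0.78,0,0,0,1,-1,-1,-0.67,0,0,0,1,-1,-1,-0.57,0,0,0,1,-1,-1,-0.48,0,0,0,1,-1,-1,-0.4,0,0,0,1,-1,-1,-0.32,0,0,0,1,-1]

```text
time: 0.82
tool_pos: [278.1, 293.2, 200.4]
tcp_rot: [-3.137, 0.001, 2.146]
contact_force: [0.5, 0.9, -0.8]
grip_width: 92.1
```

```bash
python3 pl.py 488 -270 190 1.736 -1
```

```text
t 0.82 [278.1 293.2 200.4] [-3.137e+00  1.000e-03  2.146e+00] F [ 0.5  0.9 -0.8] w 92.1 q [ 0.62  0.13  1.82 -0.    1.2   0.05]
-1,-0.22,0.02,-0.01,0,1,-1 , 
-1,-0.15,0.02,-0.01,0,1,-1 , 
-1,-0.08,0.02,-0.01,0.01,1,-1 , 
-1,-0.01,0.02,-0.01,0,1,-1 , 
-1,0.06,0.02,-0.02,0.01,1,-1 , 
-1,0.13,0.02,-0.01,0,0.87,-1 , 
-1,0.19,0.02,0,0,-0,-1 , 
-1,0.19,0.02,0,0,-0,-1 ,   #8
-1,0.19,0.02,0,0,-0,-1 , 
-1,0.19,0.02,0,0,-0,-1 , 
-1,0.2,0.02,0,0,-0,-1 , 
-1,0.19,0.02,0,0,-0,-1 , 
-1,0.2,0.02,0,0,-0,-1 , 
-1,0.19,0.02,0,0,-0,-1 , 
-1,0.2,0.02,0,0,-0,-1 , 
-1,0.19,0.02,0,0,-0,-1 ,   #8
-1,0.2,0.02,0,0,-0,-1 , 
-1,0.19,0.02,0,0,-0,-1 , 
-1,0.2,0.01,0,0,-0,-1 , 
-1,0.19,0.02,0,0,-0,-1 , 
-1,0.2,0.01,0,0,-0,-1 , 
-1,0.19,0.02,0,0,-0,-1 , 
-1,0.2,0.01,0,0,-0,-1 , 
-1,0.19,0.02,0,0,-0,-1 ,   #8
-1,0.2,0.01,0,0,-0,-1 , 
-1,0.19,0.02,0,0,-0,-1 , 
-1,0.2,0.01,0,0,-0,-1 , 
-1,0.19,0.02,0,0,-0,-1 , 
-1,0.2,0.01,0,0,-0,-1 , 
-0.56,0.11,0.01,0,0,-0,-1 ,
```

step_arm:
  moves: [-1,0.2,0,0,0,1,-1,-1,0.3,0,0,0,1,-1,-1,0.35,0,0,0,1,-1,-1,0.4,0,0,0,1,-1,-1,0.4,0,0,0,1,-1,-1,0.4,0,0,0,0.8,-1,-1,0.3,0,0,0,0,-1,-1,0.3,0,0,0,0,-1]

```text
time: 1.48
tool_pos: [381.4, 151.7, 199.7]
tcp_rot: [-3.135, 0.003, 1.716]
contact_force: [-0.1, 0.4, 0.8]
grip_width: 92.0
```

step_arm:
  moves: [-1,0.2,0,0,0,0,-1,-1,0.2,0,0,0,0,-1,-1,0.2,0,0,0,0,-1,-1,0.2,0,0,0,0,-1,-1,0.2,0,0,0,0,-1,-1,0.2,0,0,0,0,-1,-1,0.2,0,0,0,0,-1,-1,0.2,0,0,0,0,-1]

```text
time: 2.15
tool_pos: [437.1, -10.4, 198.6]
tcp_rot: [-3.132, 0.002, 1.715]
contact_force: [0.6, -0.4, -0.3]
grip_width: 91.7
```

```bash
python3 pl.py 488 -270 190 1.736 -1
```

```text
t 2.15 [437.1 -10.4 198.6] [-3.132e+00  2.000e-03  1.715e+00] F [ 0.6 -0.4 -0.3] w 91.7 q [-0.2   0.19  1.75 -0.01  1.21 -0.34]
-1,0.05,0.03,-0.14,0.03,-0.3,-1 , 
-1,0.03,0.03,0,-0,-0,-1 , 
-1,0.03,0.03,0,-0,-0,-1 , 
-1,0.03,0.03,0,-0,-0,-1 , 
-1,0.03,0.03,0,-0,-0,-1 , 
-1,0.03,0.03,0,-0,-0,-1 , 
-1,0.03,0.03,0,-0,-0,-1 , 
-1,0.03,0.04,0,-0,-0,-1 ,   #8
-1,0.03,0.03,0,-0,-0,-1 , 
-1,0.03,0.04,0,-0,-0,-1 , 
-1,0.02,0.03,0,-0,-0,-1 , 
-1,0.03,0.04,0,-0,-0,-1 , 
-1,0.02,0.03,0,-0,-0,-1 , 
-0.22,0.01,0.01,0,-0,-0,-1 ,
```

step_arm:
  moves: [-1,0.05,0,-0.14,0,-0.3,-1,-1,0.03,0,0,0,0,-1,-1,0.03,0,0,0,0,-1,-1,0.03,0,0,0,0,-1,-1,0.03,0,0,0,0,-1,-1,0.03,0.1,0,0,0,-1,-1,0.03,0.2,0,0,0,-1,-1,0.03,0.3,0,0,0,-1]

```text
time: 2.82
tool_pos: [468.8, -175.8, 185.9]
tcp_rot: [-3.141, 0.001, 1.737]
contact_force: [0.3, 0.0, -0.3]
grip_width: 91.6
```

step_arm:
  moves: [-1,0.05,0.3,0,0,0,-1,-1,0.03,0.3,0,0,0,-1,-1,0.03,0.3,0,0,0,-1,-0.5,0.03,0.2,0,0,0,-1,0,0,0,0,0,0,-1]

```text
time: 3.23
tool_pos: [482.6, -250.7, 160.4]
tcp_rot: [-3.139, -0.0, 1.733]
contact_force: [-0.2, -1.2, -0.4]
grip_width: 91.8
```

Run:
```python
from h import *
o=get_obs();im=capture("wrist");cv2.imwrite("pics/w1.png",im[:,:,::-1])
C=cam("wrist",o);print(o["time"],o["tool_pos"],o["tcp_rot"])
for n,X in dict(r=(490,-295,78),b=(480,-236,78),w=(499,-355,78)).items():print(n,proj(C,X))
```

```text
3.2333 [ 482.5871943  -250.68956909  160.40144351] [-3.13863328e+00 -4.38989046e-04  1.73299274e+00]
r [320.08713015 253.1816555 ]
b [319.71069682 181.44499227]
w [319.09513639 318.48233449]
```

View pics/w1.png

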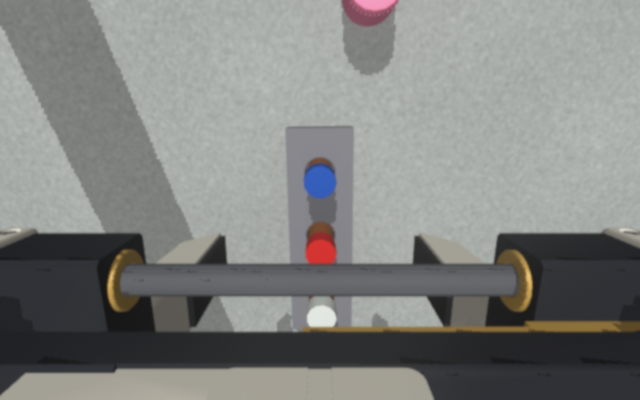

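The wrist view shows blue cap (320,181), red (320,250) and white (321,318), all where predicted. Now the precise cap centres.

```bash
python3 - <<'E'
from h import *
im=cv2.imread("pics/w1.png")[:,:,::-1].copy();o=get_obs();C=cam("wrist",o)
h=cv2.cvtColor(im,cv2.COLOR_RGB2HSV)
m=((h[:,:,0]>105)&(h[:,:,0]<125)&(h[:,:,1]>140)).astype(np.uint8)
for nm,m in (("blue",m),("red",(((h[:,:,0]<5)|(h[:,:,0]>174))&(h[:,:,1]>180)&(h[:,:,2]>100)).astype(np.uint8))):
    for b in blobs(m,(280,120,360,330),40):
        x,y,w,hh,a=b[1];print(nm,b[0],b[1],onz(C,(x+w/2-.5,y+hh/2-.5),76).round(1))
E
python3 pl.py 480.5 -236 60 1.736 -1; python3 pl.py 490 -295 60 1.736 -1
```

```text
blue [319.5 180.8] [304 164  32  34 824] [ 479.7 -234.9   76. ]
red [320.3 250.9] [307 237  28  26 599] [ 489.9 -291.8   76. ]
t 3.28 [ 482.5 -249.8  160.7] [-3.139e+00 -1.000e-03  1.733e+00] F [-0.2 -0.6 -0. ] w 91.6 q [-0.62  0.41  1.54 -0.    1.19 -0.78]
0.14,0.01,1,-0.04,-0.01,-0.04,-1 , 
0.14,0,1,-0,-0,0,-1 , 
0.14,0,1,-0,-0,0,-1 , 
0.14,0,1,-0,-0,0,-1 , 
0.13,0.01,1,-0,-0,0,-1 , 
0.01,-0,0.04,-0,-0,0,-1 , 
t 3.28 [ 482.5 -249.8  160.7] [-3.139e+00 -1.000e-03  1.733e+00] F [-0.2 -0.6 -0. ] w 91.6 q [-0.62  0.41  1.54 -0.    1.19 -0.78]
-0.46,0,1,-0.04,-0.01,-0.04,-1 , 
-0.45,0,1,-0,-0,0,-1 , 
-0.45,0,1,-0,-0,0,-1 , 
-0.46,0,1,-0,-0,0,-1 , 
-0.45,0,1,-0,-0,0,-1 , 
-0.02,0,0.04,-0,-0,0,-1 ,
```

step_arm:
  moves: [0.14,0,1,0,0,0,-1,0.14,0,1,0,0,0,-1,0.14,0,1,0,0,0,-1,0.14,0,1,0,0,0,-1,0.14,0,0.8,0,0,0,-1,0,0,0.2,0,0,0,-1]

```text
time: 3.78
tool_pos: [481.2, -230.0, 61.6]
tcp_rot: [3.139, 0.002, 1.736]
contact_force: [0.2, 0.2, -1.0]
grip_width: 92.1
```

```bash
python3 pl.py 480.2 -235.8 52 1.736 -1
```

```text
t 3.78 [ 481.2 -230.    61.6] [3.139e+00 2.000e-03 1.736e+00] F [ 0.2  0.2 -1. ] w 92.1 q [-0.59  0.51  1.69  0.    0.94 -0.76]
-0.28,-0.1,0.48,0.03,0.02,0,-1 ,
```

step_arm:
  moves: [-0.28,-0.08,0.45,0,0,0,-1,0,0,0,0,0,0,-1]

```text
time: 3.95
tool_pos: [480.5, -234.2, 52.4]
tcp_rot: [3.14, 0.001, 1.739]
contact_force: [-0.9, 0.2, -0.2]
grip_width: 91.8
```

```bash
python3 pl.py 480.2 -235.8 52 1.736 -1
```

```text
t 3.95 [ 480.5 -234.2   52.4] [3.140e+00 1.000e-03 1.739e+00] F [-0.9  0.2 -0.2] w 91.8 q [-0.6   0.53  1.69  0.    0.92 -0.77]
-0.08,-0.03,0.02,0.02,0.01,0.04,-1 ,
```

step_arm:
  moves: [-0.08,0,0,0,0,0,1,0,0,0,0,0,0,1,0,0,0,0,0,0,1,0,0,0,0,0,0,1,0,0,0,0,0,0,1]

```text
time: 4.37
tool_pos: [482.8, -237.5, 55.9]
tcp_rot: [3.135, 0.005, 1.738]
contact_force: [-0.1, -0.4, -0.0]
grip_width: 63.2
```

step_arm:
  moves: [0.08,-0.1,0.18,0,0,0,1,0,0,0,0,0,0,1,0,0,0,0,0,0,1,0,0,0,0,0,0,1]

```text
time: 4.7
tool_pos: [480.6, -236.4, 52.8]
tcp_rot: [3.134, 0.006, 1.738]
contact_force: [-0.4, -0.5, -0.4]
grip_width: 36.2
```

```bash
python3 pl.py 480.2 -235.8 52 1.736 1
```

```text
t 4.7 [ 480.6 -236.4   52.8] [3.134 0.006 1.738] F [-0.4 -0.5 -0.4] w 36.2 q [-0.6   0.52  1.7   0.    0.91 -0.77]
0.04,-0.02,0.04,0.1,0.09,0.03,1 ,
```

step_arm:
  moves: [0.04,0,0,0.1,0.09,0,1,0,0,0,0,0,0,1,0,0,0,0,0,0,1]

```text
time: 4.95
tool_pos: [480.4, -235.5, 52.7]
tcp_rot: [-3.141, -0.001, 1.738]
contact_force: [0.4, 0.3, 0.7]
grip_width: 23.2
```

```bash
python3 pl.py 480.2 -235.8 140 1.72 1
```

```text
t 4.95 [ 480.4 -235.5   52.7] [-3.141e+00 -1.000e-03  1.738e+00] F [0.4 0.3 0.7] w 23.2 q [-0.6   0.53  1.69  0.    0.92 -0.77]
-0,-0,-1,-0.01,-0.01,0.25,1 , 
-0,-0,-1,0,-0,0,1 , 
-0,-0.01,-1,0,-0,0,1 , 
-0.01,-0,-1,0,-0,0,1 , 
0,-0,-0.36,0,-0,0,1 ,
```

step_arm:
  moves: [0,0,0,0,0,0,1,0,0,-0.5,0,0,0,1,0,0,-1,0,0,0,1,0,0,-1,0,0,0,1,0,0,-1,0,0,0,1,0,0,-0.6,0,0,0,1]

```text
time: 5.45
tool_pos: [478.7, -234.3, 136.8]
tcp_rot: [-3.136, -0.007, 1.738]
contact_force: [1.6, 0.3, -0.3]
grip_width: 22.6
```

```bash
python3 - <<'E'
from h import *
for n in("wrist","scene"):
    im=capture(n);cv2.imwrite(f"pics/{n}2.png",im[:,:,::-1])
print(get_obs()["grip_width"],get_obs()["contact_force"])
E
python3 pl.py 521 231 155 1.59 1
```

```text
22.996610502053677 [ 0.54902987  0.18783603 -0.469742  ]
t 5.55 [ 479.5 -234.8  137. ] [-3.138 -0.005  1.738] F [ 0.5  0.2 -0.5] w 23.0 q [-0.6   0.42  1.59  0.    1.13 -0.77]
1,0.26,-0.04,-0.03,-0.03,1,1 , 
1,0.19,-0.04,-0.03,-0.03,1,1 , 
1,0.12,-0.04,-0,-0,0.12,1 , 
1,0.11,-0.04,-0,-0,-0,1 , 
1,0.11,-0.04,-0,-0,-0,1 , 
1,0.11,-0.04,-0,-0,-0,1 , 
1,0.11,-0.04,-0,-0,-0,1 , 
1,0.11,-0.04,-0,-0,-0,1 ,   #8
1,0.11,-0.04,-0,-0,-0,1 , 
1,0.11,-0.04,-0,-0,-0,1 , 
1,0.11,-0.04,-0,-0,-0,1 , 
1,0.11,-0.04,-0,-0,-0,1 , 
1,0.11,-0.04,-0,-0,-0,1 , 
1,0.11,-0.04,-0,-0,-0,1 , 
1,0.11,-0.04,-0,-0,-0,1 , 
1,0.11,-0.04,-0,-0,-0,1 ,   #8
1,0.1,-0.04,-0,-0,-0,1 , 
1,0.11,-0.03,-0,-0,-0,1 , 
1,0.1,-0.04,-0,-0,-0,1 , 
1,0.11,-0.03,-0,-0,-0,1 , 
1,0.1,-0.04,-0,-0,-0,1 , 
1,0.11,-0.03,-0,-0,-0,1 , 
1,0.1,-0.04,-0,-0,-0,1 , 
0.21,0.02,-0,-0,-0,-0,1 ,   #8
```

View pics/scene2.png

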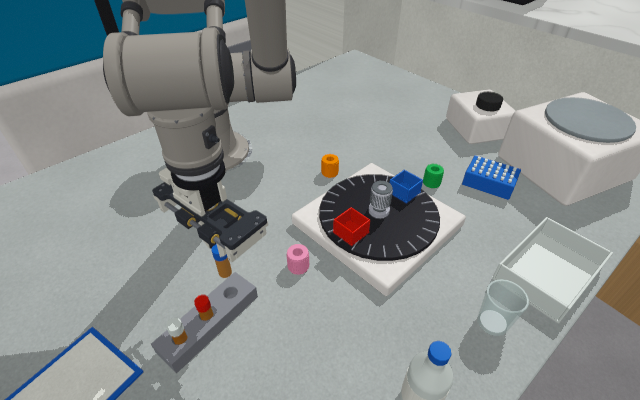

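View pics/wrist2.png

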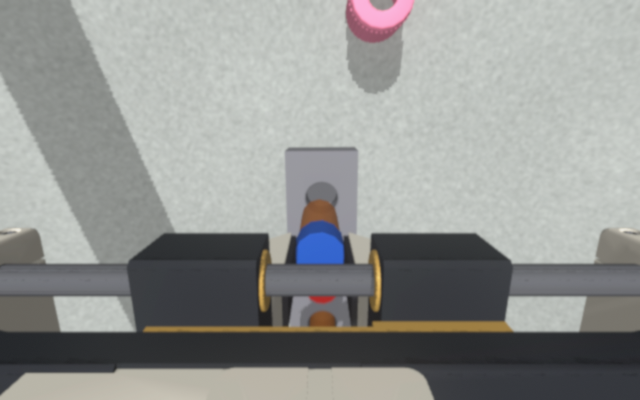

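The blue vial is lifted upright, at (218,258) in the scene view. I'll carry it high over the collar.

step_arm:
  moves: [1,0.2,-0.6,0,0,1,1,1,0.2,-0.6,0,0,1,1,1,0.1,-0.5,0,0,0.1,1,1,0.1,-0.4,0,0,0,1,1,0.1,-0.3,0,0,0,1,1,0.1,-0.3,0,0,0,1,1,0.1,0,0,0,0,1,1,0.1,0,0,0,0,1]

```text
time: 6.22
tool_pos: [490.0, -70.3, 189.0]
tcp_rot: [-3.13, -0.007, 1.576]
contact_force: [0.2, -0.7, -0.7]
grip_width: 23.1
```

step_arm:
  moves: [1,0.1,0,0,0,0,1,1,0.1,0,0,0,0,1,1,0.1,0,0,0,0,1,1,0.1,0,0,0,0,1,1,0.1,0,0,0,0,1,1,0.1,0,0,0,0,1,1,0.1,0,0,0,0,1,1,0.1,0,0,0,0,1]

```text
time: 6.88
tool_pos: [500.9, 98.5, 183.5]
tcp_rot: [-3.119, -0.008, 1.576]
contact_force: [1.1, 0.7, 0.3]
grip_width: 23.2
```

```bash
python3 pl.py 521 231 180 1.59 1
```

```text
t 6.88 [500.9  98.5 183.5] [-3.119 -0.008  1.576] F [1.1 0.7 0.3] w 23.2 q [0.04 0.35 1.58 0.01 1.24 0.03]
1,0.16,0.03,-0.32,-0.11,-0.2,1 , 
1,0.17,0.03,-0,-0,0,1 , 
1,0.17,0.03,-0,-0,0,1 , 
1,0.17,0.02,-0,-0,0,1 , 
1,0.17,0.03,-0,-0,0,1 , 
1,0.17,0.02,-0,-0,0,1 , 
0.6,0.11,0.02,-0,-0,0,1 ,
```

step_arm:
  moves: [1,0.16,0,-0.32,-0.11,-0.2,1,1,0.17,0,0,0,0,1,1,0.17,0,0,0,0,1,1,0.17,0,0,0,0,1,1,0.17,0.2,0,0,0,1,0.6,0.1,0.4,0,0,0,1,0.1,0,0,0,0,0,1]

```text
time: 7.47
tool_pos: [514.2, 221.2, 164.4]
tcp_rot: [-3.133, 0.001, 1.594]
contact_force: [-0.1, -0.3, -1.0]
grip_width: 23.0
```

```bash
python3 - <<'E'
from h import *
o=get_obs();im=capture("wrist");cv2.imwrite("pics/w3.png",im[:,:,::-1])
im=capture("top");cv2.imwrite("pics/t3.png",im[:,:,::-1])
E
python3 pl.py 521 231 150 1.59 1
```

```text
t 7.57 [514.7 219.8 165.7] [-3.134e+00  1.000e-03  1.593e+00] F [-0.6 -1.1 -0.5] w 23.4 q [0.27 0.44 1.48 0.   1.23 0.24]
0.55,0.34,0.78,-0.11,0.02,0.05,1 ,
```

View pics/w3.png

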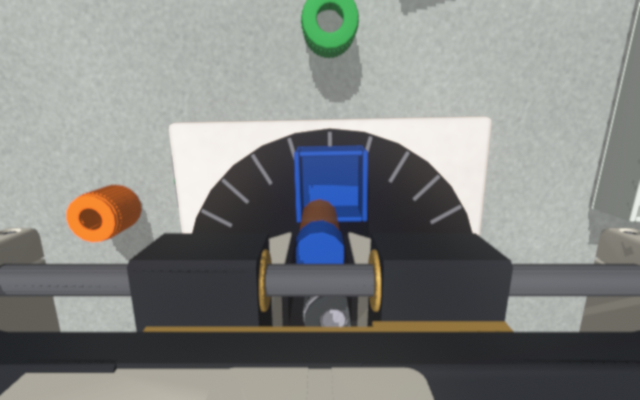

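The wrist view shows the blue bucket's outer rim at about (295..367, 147..221), with the vial coming in over it.

Run:
```python
from h import *
o=get_obs();C=cam("wrist",o)
im=cv2.imread("pics/w3.png");cv2.imwrite("pics/c3.png",cv2.resize(im[130:240,270:390],None,fx=5,fy=5,interpolation=cv2.INTER_CUBIC))
P=[onz(C,p,85)[:2] for p in((295,147),(367,147),(368.5,220.5),(296,220.5))]
print(np.round(P,1),np.mean(P,0),np.linalg.norm(P[1]-P[0]),np.linalg.norm(P[2]-P[1]))
d=P[1]-P[0];print("ang x side",np.degrees(np.arctan2(d[1],d[0])))
```

```text
[[494.6 260.8]
 [548.7 262. ]
 [553.2 204.3]
 [495.7 202.8]] [523.06757437 232.47947895] 54.07302465784636 57.946882248770805
ang x side 1.343201467877857
```

View pics/c3.png

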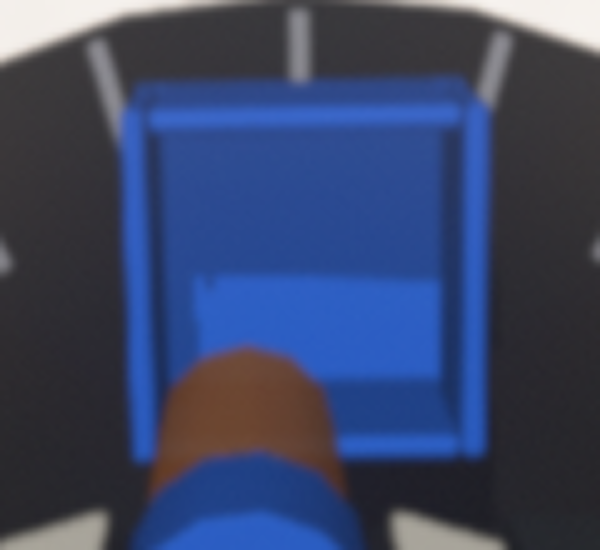

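Corrected bucket centre is about (522.5,230.5), which agrees with the top view.

step_arm:
  moves: [0.54,0.4,0.3,0,0,0,1,0,0,0,0,0,0,1]

```text
time: 7.73
tool_pos: [522.5, 228.8, 159.7]
tcp_rot: [-3.134, 0.002, 1.592]
contact_force: [-0.9, -0.3, -1.2]
grip_width: 23.2
```

```bash
python3 pl.py 522.5 230.5 97 1.59 1
```

```text
t 7.73 [522.5 228.8 159.7] [-3.134e+00  2.000e-03  1.592e+00] F [-0.9 -0.3 -1.2] w 23.2 q [ 0.28  0.47  1.46 -0.    1.23  0.26]
0.03,0.01,1,-0.11,0.03,0.03,1 , 
0.03,0,1,-0,0,-0,1 , 
0.02,0,1,-0,0,-0,1 , 
0.01,0,0.13,-0,0,-0,1 ,
```

step_arm:
  moves: [0.05,0,1,-0.1,0,0,1,0.03,0,1,0,0,0,1,0.02,0,0.8,0,0,0,1,0,0,0.1,0,0,0,1]

```text
time: 8.07
tool_pos: [523.7, 225.7, 102.6]
tcp_rot: [3.138, 0.003, 1.589]
contact_force: [-0.5, -0.2, -0.7]
grip_width: 23.1
```

```bash
python3 pl.py 522.5 230.5 93.5 1.59 1
```

```text
t 8.07 [523.7 225.7 102.6] [3.138e+00 3.000e-03 1.589e+00] F [-0.5 -0.2 -0.7] w 23.1 q [ 0.27  0.52  1.54 -0.    1.08  0.26]
0.24,-0.06,0.46,0.05,0.05,-0.02,1 ,
```

step_arm:
  moves: [0.24,-0.06,0.35,0.05,0.05,0,1,0,0,0,0,0,0,1]

```text
time: 8.23
tool_pos: [522.2, 228.6, 95.8]
tcp_rot: [-3.141, 0.0, 1.586]
contact_force: [0.4, -0.3, -0.3]
grip_width: 23.4
```

```bash
python3 pl.py 522.5 230.5 93.5 1.59 1
```

```text
t 8.23 [522.2 228.6  95.8] [-3.141  0.     1.586] F [ 0.4 -0.3 -0.3] w 23.4 q [0.28 0.53 1.55 0.   1.07 0.26]
0.09,0.01,0.11,-0.01,0,-0.05,1 ,
```

step_arm:
  moves: [0.09,0,0.12,0,0,0,1,0,0,0.05,0,0,0,1]

```text
time: 8.4
tool_pos: [523.1, 230.1, 93.9]
tcp_rot: [3.14, -0.0, 1.586]
contact_force: [0.0, -0.4, -0.0]
grip_width: 22.9
```

step_arm:
  moves: [0,0,0.06,0,0,0,1]

```text
time: 8.48
tool_pos: [523.7, 230.2, 93.6]
tcp_rot: [3.139, -0.001, 1.586]
contact_force: [-1.9, -0.4, 8.3]
grip_width: 23.1
```

Contact with the floor (8 N) at the expected height. Opening the gripper and rising.

step_arm:
  moves: [0,0,-0.05,0,0,0,-1,0,0,0,0,0,0,-1,0,0,0,0,0,0,-1,0,0,0,0,0,0,-1]

```text
time: 8.82
tool_pos: [524.7, 230.6, 96.5]
tcp_rot: [3.135, -0.002, 1.586]
contact_force: [0.6, 0.5, -0.2]
grip_width: 45.0
```

```bash
python3 pl.py 522.5 230.5 170 1.59 -1
```

```text
t 8.82 [524.7 230.6  96.5] [ 3.135e+00 -2.000e-03  1.586e+00] F [ 0.6  0.5 -0.2] w 45.0 q [ 0.28  0.53  1.54 -0.    1.06  0.27]
0,-0.02,-1,0.09,-0.02,-0.05,-1 , 
-0,-0.03,-1,0,-0,-0,-1 , 
-0,-0.03,-1,0,-0,-0,-1 , 
-0,-0.03,-0.68,0,-0,-0,-1 ,
```

step_arm:
  moves: [0,-0.05,-1,0.09,0,0,-1,0,-0.05,-1,0,0,0,-1,0,0,-1,0,0,0,-1,-0.6,0,-0.5,0,0,0,-1,-1,0,-0.2,0,0,0,-1,-1,0,0,0,0,0,-1,-1,-0.1,0,0,0,0,-1,-1,-0.1,0,0,0,0,-1]

```text
time: 9.48
tool_pos: [519.3, 135.9, 172.7]
tcp_rot: [-3.141, -0.001, 1.593]
contact_force: [1.1, -0.1, -0.1]
grip_width: 91.3
```

```bash
python3 - <<'E'
from h import *
im=capture("scene");cv2.imwrite("pics/s4.png",cv2.resize(im[130:270,280:480],None,fx=4,fy=4,interpolation=cv2.INTER_CUBIC)[:,:,::-1])
E
python3 pl.py 490 -260 150 1.736 -1
```

```text
t 9.53 [519.  132.5 172.6] [-3.140e+00  2.000e-03  1.592e+00] F [ 0.3 -2.6  0.6] w 91.5 q [ 0.11  0.39  1.54 -0.    1.21  0.09]
-1,-0.09,0.06,-0.01,0.01,-1,-1 , 
-1,-0.17,0.06,-0.01,0.01,-1,-1 , 
-1,-0.24,0.06,-0,0,-0.07,-1 , 
-1,-0.24,0.06,-0,0,0,-1 , 
-1,-0.24,0.06,-0,0,0,-1 , 
-1,-0.24,0.06,-0,0,0,-1 , 
-1,-0.24,0.06,-0,0,0,-1 , 
-1,-0.25,0.06,-0,0,0,-1 ,   #8
-1,-0.24,0.06,-0,0,0,-1 , 
-1,-0.25,0.06,-0,0,0,-1 , 
-1,-0.24,0.06,-0,0,0,-1 , 
-1,-0.25,0.06,-0,0,0,-1 , 
-1,-0.24,0.06,-0,0,0,-1 , 
-1,-0.25,0.06,-0,0,0,-1 , 
-1,-0.24,0.06,-0,0,0,-1 , 
-1,-0.25,0.06,-0,0,0,-1 ,   #8
-1,-0.24,0.05,-0,0,0,-1 , 
-1,-0.25,0.06,-0,0,0,-1 , 
-1,-0.24,0.05,-0,0,0,-1 , 
-0.16,-0.04,0.01,-0,0,0,-1 ,
```

View pics/s4.png

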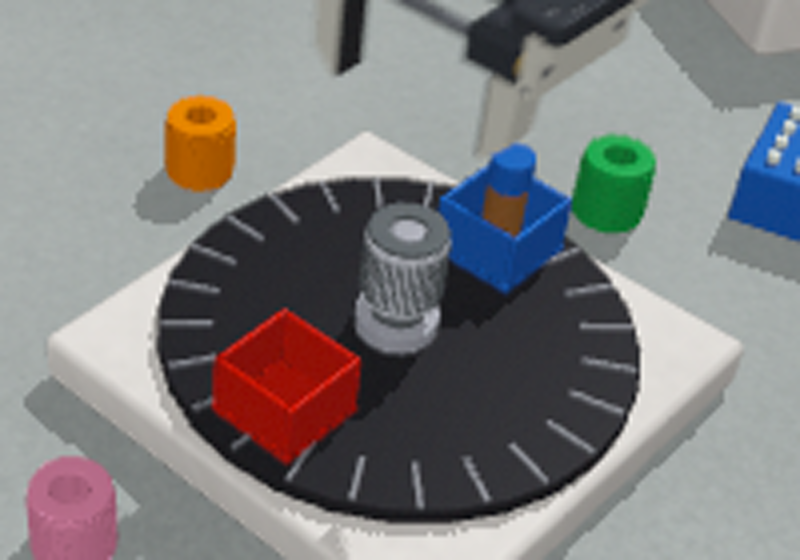

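The blue vial stands upright and released in the blue bucket (crop (510,185)). Going back for red with the gripper partly open.

step_arm:
  moves: [-1,-0.09,0,0,0,-1,-0.3,-1,-0.17,0,0,0,-1,-0.3,-1,-0.12,0,0,0,0,-0.3,-1,-0.12,0,0,0,0,-0.3,-1,-0.12,0,0,0,0,-0.3,-1,-0.12,0,0,0,0,-0.3,-1,-0.12,0,0,0,0,-0.3,-1,-0.12,0,0,0,0,-0.3]

```text
time: 10.2
tool_pos: [518.1, -39.5, 171.1]
tcp_rot: [-3.137, 0.002, 1.739]
contact_force: [-0.6, 0.4, -0.6]
grip_width: 60.0
```

step_arm:
  moves: [-1,-0.12,0,0,0,0,-0.3,-1,-0.12,0,0,0,0,-0.3,-1,-0.12,0,0,0,0,-0.3,-1,-0.12,0,0,0,0,-0.3,-1,-0.12,0,0,0,0,-0.3,-1,-0.12,0,0,0,0,-0.3,-1,-0.12,0,0,0,0,-0.3,-1,-0.12,0,0,0,0,-0.3]

```text
time: 10.87
tool_pos: [520.8, -213.3, 169.2]
tcp_rot: [-3.133, 0.001, 1.736]
contact_force: [0.1, 0.2, 0.3]
grip_width: 59.4
```

```bash
python3 pl.py 490 -295 110 1.736 -0.3
```

```text
t 10.87 [ 520.8 -213.3  169.2] [-3.133e+00  1.000e-03  1.736e+00] F [0.1 0.2 0.3] w 59.4 q [-0.52  0.44  1.47 -0.01  1.24 -0.68]
-1,-0.57,0.79,-0.12,0.02,0,-0.3 , 
-1,-0.58,0.78,-0,0,0,-0.3 , 
-1,-0.58,0.79,-0,0,0,-0.3 , 
-0.77,-0.45,0.61,-0,0,0,-0.3 ,
```

step_arm:
  moves: [-1,-0.57,0.6,-0.1,0,0,-0.3,-1,-0.58,0.6,0,0,0,-0.3,-1,-0.58,0.6,0,0,0,-0.3,-0.6,-0.35,0.5,0,0,0,-0.3,-0.1,0,0.2,0,0,0,-0.3]

```text
time: 11.28
tool_pos: [488.3, -303.4, 117.5]
tcp_rot: [3.141, 0.005, 1.733]
contact_force: [-0.7, 0.5, -1.1]
grip_width: 59.8
```

```bash
python3 - <<'E'
from h import *
o=get_obs();im=capture("wrist");cv2.imwrite("pics/w5.png",im[:,:,::-1])
E
python3 pl.py 490 -295 52.5 1.736 -0.3
```

```text
t 11.33 [ 488.5 -302.7  117.1] [-3.141  0.004  1.733] F [-1.5 -0.2 -1. ] w 60.1 q [-0.69  0.51  1.51 -0.    1.12 -0.85]
0.12,0.04,1,-0,0.06,-0.05,-0.3 , 
0.11,0.04,1,-0,0,0,-0.3 , 
0.11,0.05,1,-0,0,0,-0.3 , 
0.03,0.01,0.23,-0,0,0,-0.3 ,
```

View pics/w5.png

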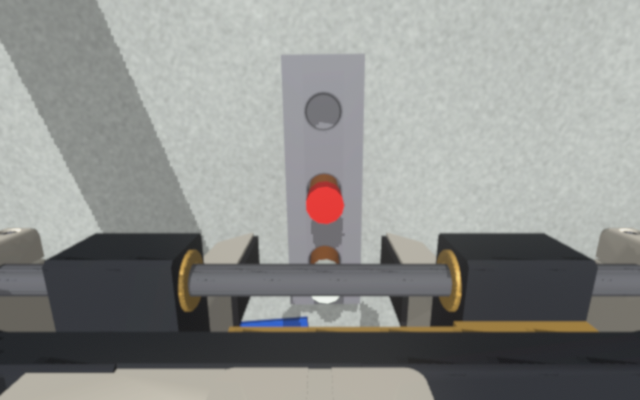

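Red cap at (325,204) is fully visible, with the white one untouched at (325,295). Checking its position.

```bash
python3 - <<'E'
from h import *
o=get_obs();C=cam("wrist",o)
im=cv2.imread("pics/w5.png")[:,:,::-1].copy();h=cv2.cvtColor(im,cv2.COLOR_RGB2HSV)
m=((h[:,:,0]<5)|(h[:,:,0]>174))&(h[:,:,1]>180)&(h[:,:,2]>190)
for b in blobs(m,(280,150,360,240),40):
    x,y,w,hh,a=b[1];print(b[0],b[1],onz(C,b[0],78))
E
python3 pl.py 490.5 -295 52.5 1.736 -0.3
```

```text
[324.4 204.1] [307 187  36  36 998] [ 490.27004501 -294.1247098    78.        ]
t 11.33 [ 488.5 -302.7  117.1] [-3.141  0.004  1.733] F [-1.5 -0.2 -1. ] w 60.1 q [-0.69  0.51  1.51 -0.    1.12 -0.85]
0.12,0.05,1,-0,0.06,-0.05,-0.3 , 
0.11,0.05,1,-0,0,0,-0.3 , 
0.11,0.05,1,-0,0,0,-0.3 , 
0.03,0.01,0.23,-0,0,0,-0.3 ,
```

step_arm:
  moves: [0.22,0.05,0.7,0,0,0,-0.3,0.13,0.05,0.9,0,0,0,-0.3,0.05,0,0.8,0,0,0,-0.3,0,0,0.3,0,0,0,-0.3,0,0,0,0,0,0,-0.3]

```text
time: 11.75
tool_pos: [490.7, -292.9, 63.3]
tcp_rot: [3.139, 0.006, 1.733]
contact_force: [0.2, 0.4, -0.6]
grip_width: 59.6
```

```bash
python3 pl.py 490.2 -294.5 52.5 1.736 -0.3
```

```text
t 11.75 [ 490.7 -292.9   63.3] [3.139 0.006 1.733] F [ 0.2  0.4 -0.6] w 59.6 q [-0.67  0.57  1.58 -0.    0.99 -0.83]
-0.07,-0.04,0.54,0.04,0.08,-0.05,-0.3 ,
```

step_arm:
  moves: [-0.08,-0.03,0.54,0.04,0.08,0,1,0,0,0.05,0,0,0,1,0,0,0.05,0,0,0,1,0,0,0,0,0,0,1,0,0,0,0,0,0,1,0,0,0,0,0,0,1]

```text
time: 12.25
tool_pos: [492.7, -294.8, 52.8]
tcp_rot: [3.139, 0.003, 1.734]
contact_force: [-0.3, -0.4, -0.6]
grip_width: 24.4
```

```bash
python3 pl.py 490.2 -294.5 52.5 1.736 1
```

```text
t 12.25 [ 492.7 -294.8   52.8] [3.139e+00 3.000e-03 1.734e+00] F [-0.3 -0.4 -0.6] w 24.4 q [-0.67  0.58  1.58  0.    0.97 -0.84]
0.04,-0.12,0.01,0.04,0.04,-0.02,1 ,
```

Gripped at z 52.8. Lifting straight up, then over to the red bucket.

step_arm:
  moves: [0,-0.05,0,0,0,0,1,0,0,0,0,0,0,1,0,0,-0.5,0,0,0,1,0,0,-1,0,0,0,1,0,0,-1,0,0,0,1,0,0,-1,0,0,0,1,0.3,0,-0.9,0,0,0,1,0.8,0.1,-0.6,0,0,0,1]

```text
time: 12.92
tool_pos: [488.5, -273.8, 157.9]
tcp_rot: [3.141, 0.001, 1.731]
contact_force: [0.1, -0.2, -1.2]
grip_width: 23.5
```

```bash
python3 pl.py 527 36 165 1.59 1
```

```text
t 12.92 [ 488.5 -273.8  157.9] [3.141e+00 1.000e-03 1.731e+00] F [ 0.1 -0.2 -1.2] w 23.5 q [-0.65  0.44  1.5  -0.    1.2  -0.81]
1,0.29,-0.02,0.01,0.01,1,1 , 
1,0.22,-0.02,0,0,1,1 , 
1,0.15,-0.02,0,0,0.03,1 , 
1,0.14,-0.02,0,0,-0,1 , 
1,0.14,-0.02,0,0,-0,1 , 
1,0.14,-0.02,0,0,-0,1 , 
1,0.14,-0.03,0,0,-0,1 , 
1,0.14,-0.02,0,0,-0,1 ,   #8
1,0.15,-0.03,0,0,-0,1 , 
1,0.14,-0.02,0,0,-0,1 , 
1,0.15,-0.03,0,0,-0,1 , 
1,0.14,-0.02,0,0,-0,1 , 
1,0.15,-0.03,0,0,-0,1 , 
1,0.14,-0.02,0,0,-0,1 , 
1,0.15,-0.03,0,0,-0,1 , 
0.41,0.06,-0.01,0,0,-0,1 ,   #8
```

step_arm:
  moves: [1,0.29,-0.2,0,0,1,1,1,0.22,-0.1,0,0,1,1,1,0.15,-0.05,0,0,0,1,1,0.14,0,0,0,0,1,1,0.14,0,0,0,0,1,1,0.14,0,0,0,0,1,1,0.14,0,0,0,0,1,1,0.14,0,0,0,0,1]

```text
time: 13.58
tool_pos: [511.0, -109.2, 177.2]
tcp_rot: [3.126, 0.01, 1.579]
contact_force: [0.4, 0.3, 0.2]
grip_width: 22.9
```

```bash
python3 pl.py 526 34 165 1.59 1
```

```text
t 13.58 [ 511.  -109.2  177.2] [3.126 0.01  1.579] F [0.4 0.3 0.2] w 22.9 q [-0.35  0.35  1.59 -0.    1.19 -0.36]
1,0.11,0.08,0.22,0.14,-0.15,1 , 
1,0.12,0.09,-0,-0,-0,1 , 
1,0.12,0.08,-0,-0,-0,1 , 
1,0.13,0.09,-0,-0,-0,1 , 
1,0.12,0.08,-0,-0,-0,1 , 
1,0.13,0.09,-0,-0,-0,1 , 
1,0.12,0.08,-0,-0,-0,1 , 
0.15,0.02,0.01,-0,-0,-0,1 ,   #8
```

step_arm:
  moves: [1,0.11,0,0.22,0.14,-0.15,1,1,0.12,0,0,0,0,1,1,0.12,0,0,0,0,1,1,0.12,0.1,0,0,0,1,1,0.12,0.1,0,0,0,1,0.8,0.12,0.1,0,0,0,1,0.4,0.1,0.1,0,0,0,1,0,0,0,0,0,0,1]

```text
time: 14.25
tool_pos: [525.6, 24.7, 176.5]
tcp_rot: [3.135, 0.0, 1.594]
contact_force: [-0.4, 0.1, -0.9]
grip_width: 23.0
```

```bash
python3 - <<'E'
from h import *
o=get_obs();im=capture("wrist");cv2.imwrite("pics/w6.png",im[:,:,::-1])
cv2.imwrite("pics/c6.png",cv2.resize(im[110:330,230:430],None,fx=2.7,fy=2.7,interpolation=cv2.INTER_CUBIC)[:,:,::-1])
E
python3 pl.py 528.5 41 150 1.59 1
```

```text
t 14.3 [525.7  24.  176.7] [3.134e+00 1.000e-03 1.593e+00] F [ 0.7 -0.7 -0.4] w 22.9 q [-0.1   0.36  1.57  0.    1.2  -0.12]
0.64,0.11,1,0.1,0.01,0.05,1 , 
0.21,0.04,0.34,0,-0,-0,1 ,
```

View pics/c6.png

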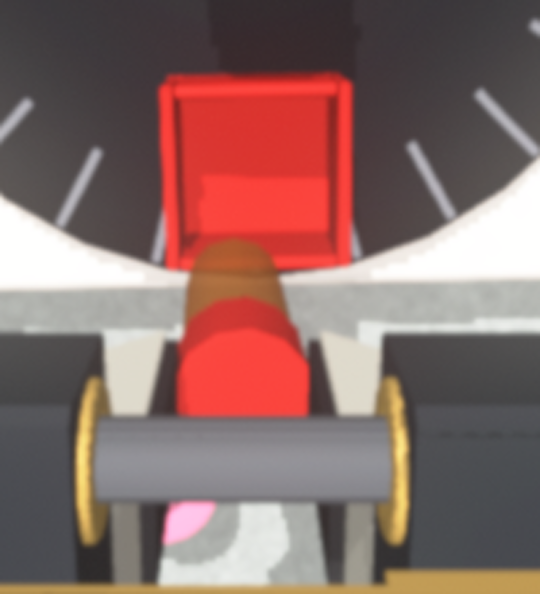

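The crop shows the red bucket's rim corners at about (161,86), (352,84), (350,268) and (167,268), with the vial hanging straight.

```bash
python3 - <<'E'
from h import *
o=get_obs();C=cam("wrist",o)
P=[onz(C,(a/2.7+230-.3,b/2.7+110-.3),85)[:2] for a,b in((161,86),(352,84),(350,268),(167,268))]
print(np.round(P,1),np.mean(P,0),np.linalg.norm(P[1]-P[0]),np.linalg.norm(P[2]-P[1]))
E
python3 pl.py 528.5 41 150 1.59 1
```

```text
[[501.7  68. ]
 [556.9  69.9]
 [559.2  14.6]
 [503.6  13.5]] [530.36141026  41.492577  ] 55.175900664927205 55.281369543510486
t 14.3 [525.7  24.  176.7] [3.134e+00 1.000e-03 1.593e+00] F [ 0.7 -0.7 -0.4] w 22.9 q [-0.1   0.36  1.57  0.    1.2  -0.12]
0.64,0.11,1,0.1,0.01,0.05,1 , 
0.21,0.04,0.34,0,-0,-0,1 ,
```

step_arm:
  moves: [0.85,0.2,0.5,0.1,0,0,1,0,0,0.3,0,0,0,1,0,0,0,0,0,0,1]

```text
time: 14.55
tool_pos: [530.0, 38.6, 161.7]
tcp_rot: [3.139, 0.002, 1.592]
contact_force: [0.3, 0.4, 0.1]
grip_width: 23.4
```

```bash
python3 pl.py 529.5 41.2 97 1.59 1
```

```text
t 14.55 [530.   38.6 161.7] [3.139e+00 2.000e-03 1.592e+00] F [0.3 0.4 0.1] w 23.4 q [-0.07  0.39  1.57 -0.    1.18 -0.09]
0.04,-0.01,1,0.03,0.03,0.03,1 , 
0.04,-0.01,1,0,0,-0,1 , 
0.04,-0,1,0,0,-0,1 , 
0.02,-0.01,0.24,0,0,-0,1 ,
```

step_arm:
  moves: [0.12,-0.02,1,0,0,0,1,0.05,0,1,0,0,0,1,0.05,0,0.8,0,0,0,1,0,0,0.2,0,0,0,1]

```text
time: 14.88
tool_pos: [531.5, 37.8, 102.8]
tcp_rot: [3.134, 0.005, 1.589]
contact_force: [-0.1, -0.5, -1.2]
grip_width: 23.0
```

```bash
python3 pl.py 529.5 41.2 93.7 1.59 1
```

```text
t 14.88 [531.5  37.8 102.8] [3.134 0.005 1.589] F [-0.1 -0.5 -1.2] w 23.0 q [-0.07  0.45  1.65 -0.    1.03 -0.09]
0.17,-0.1,0.46,0.11,0.07,-0.02,1 ,
```

step_arm:
  moves: [0.17,-0.1,0.33,0.11,0.07,0,1,0,0,0.05,0,0,0,1,0.05,0,0.08,0,0,0,1]

```text
time: 15.13
tool_pos: [529.6, 39.9, 93.9]
tcp_rot: [-3.141, -0.0, 1.586]
contact_force: [0.4, 0.8, 0.5]
grip_width: 23.7
```

step_arm:
  moves: [0,0,0.08,0,0,0,1]

```text
time: 15.22
tool_pos: [530.2, 39.6, 93.5]
tcp_rot: [3.141, -0.0, 1.586]
contact_force: [-3.0, 1.0, 10.5]
grip_width: 23.3
```

Floor contact at the same height as for blue (10 N). Releasing.

step_arm:
  moves: [0,0,-0.05,0,0,0,-1,0,0,0,0,0,0,-1,0,0,0,0,0,0,-1,0,0,0,0,0,0,-1,0,0,0,0,0,0,-1]

```text
time: 15.63
tool_pos: [532.1, 39.3, 97.4]
tcp_rot: [3.135, 0.001, 1.586]
contact_force: [-0.5, 0.2, -0.6]
grip_width: 51.8
```

step_arm:
  moves: [0,0,-0.6,0,0,0,-0.6,0,0,-1,0,0,0,-0.6,0,0,-1,0,0,0,-0.6,0.2,0,-0.8,0,0,0,-0.6,0,0,0,0,0,0,-0.6]

```text
time: 16.05
tool_pos: [530.5, 43.6, 166.8]
tcp_rot: [3.139, 0.0, 1.586]
contact_force: [0.7, -0.8, -0.0]
grip_width: 73.3
```

```bash
python3 - <<'E'
from h import *
o=get_obs();im=capture("wrist");cv2.imwrite("pics/w7.png",im[:,:,::-1])
im=capture("scene");cv2.imwrite("pics/s7.png",cv2.resize(im[130:350,140:480],None,fx=2.3,fy=2.3,interpolation=cv2.INTER_CUBIC)[:,:,::-1])
E
python3 pl.py 526 136 160 1.59 -0.6
```

```text
t 16.15 [529.1  43.2 164. ] [-3.14   0.     1.586] F [-0.2  0.1 -0.4] w 73.3 q [-0.06  0.39  1.57 -0.    1.19 -0.08]
1,-0.02,0.04,-0.02,0,-0.05,-0.6 , 
1,-0.01,0.04,-0,0,-0,-0.6 , 
1,-0.01,0.04,-0,0,-0,-0.6 , 
1,-0.02,0.05,-0,0,-0,-0.6 , 
0.64,-0.01,0.03,-0,0,-0,-0.6 ,
```

View pics/s7.png

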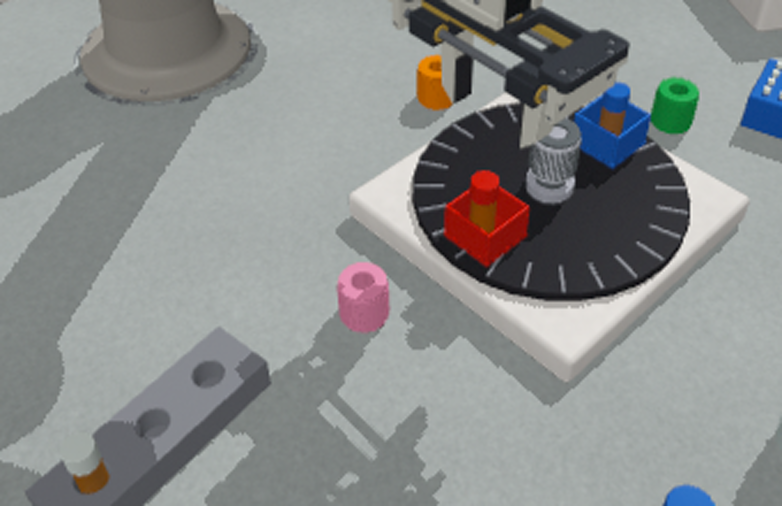

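View pics/w7.png

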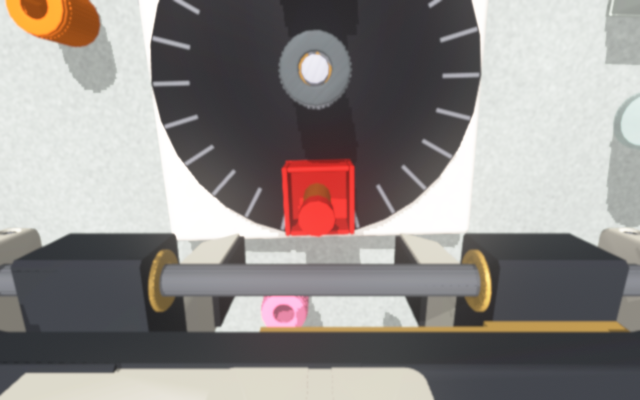

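Both coloured vials stand released in their own buckets (scene crop: red (485,200), blue (613,110)) and the white one is still in the rack (85,460). The wrist view shows the aluminium collar at (315,69).

```bash
python3 - <<'E'
from h import *
o=get_obs();C=cam("wrist",o)
im=cv2.imread("pics/w7.png");c=cv2.cvtColor(im[20:120,265:365],cv2.COLOR_BGR2GRAY)
m=((c>60)).astype(np.uint8);k=max(cv2.findContours(m,cv2.RETR_EXTERNAL,cv2.CHAIN_APPROX_NONE)[0],key=cv2.contourArea)
e=cv2.fitEllipse(cv2.convexHull(k));print(e,cv2.contourArea(k))
for p in((315,69),(315,67)): print(onz(C,p,119).round(1),onz(C,p,117).round(1))
E
python3 pl.py 526 136 150 1.59 -0.6
```

```text
((49.13227844238281, 48.45112228393555), (76.136962890625, 81.98458862304688), 163.74298095703125) 4711.0
[524.7 135.7 119. ] [524.7 135.9 117. ]
[524.7 136.9 119. ] [524.7 137.1 117. ]
t 16.15 [529.1  43.2 164. ] [-3.14   0.     1.586] F [-0.2  0.1 -0.4] w 73.3 q [-0.06  0.39  1.57 -0.    1.19 -0.08]
1,-0.02,0.15,-0.02,0,-0.05,-0.6 , 
1,-0.01,0.15,-0,0,-0,-0.6 , 
1,-0.01,0.15,-0,0,-0,-0.6 , 
1,-0.02,0.15,-0,0,-0,-0.6 , 
0.64,-0.01,0.1,-0,0,-0,-0.6 ,
```

step_arm:
  moves: [1,-0.05,0.1,0,0,0,-0.6,1,-0.03,0.1,0,0,0,-0.6,1,-0.02,0.1,0,0,0,-0.6,0.9,-0.03,0.1,0,0,0,-0.6,0.3,0,0,0,0,0,-0.6,0,0,0,0,0,0,-0.6]

```text
time: 16.65
tool_pos: [521.4, 128.0, 147.5]
tcp_rot: [-3.128, 0.002, 1.583]
contact_force: [-0.6, -0.4, -0.6]
grip_width: 73.4
```

```bash
python3 pl.py 525.3 136.2 88 1.59 -0.6
```

```text
t 16.65 [521.4 128.  147.5] [-3.128e+00  2.000e-03  1.583e+00] F [-0.6 -0.4 -0.6] w 73.4 q [ 0.1   0.42  1.56 -0.    1.17  0.09]
0.14,0.08,1,-0.19,0.03,-0.09,-0.6 , 
0.14,0.07,1,-0,-0,-0,-0.6 , 
0.13,0.07,0.98,-0,-0,-0,-0.6 ,
```

step_arm:
  moves: [0.4,0.2,0.3,-0.19,0,0,-0.6,0,0,0,0,0,0,-0.6]

```text
time: 16.82
tool_pos: [524.6, 135.1, 139.7]
tcp_rot: [-3.139, 0.003, 1.584]
contact_force: [-0.2, 0.9, -0.7]
grip_width: 73.2
```

```bash
python3 - <<'E'
from h import *
o=get_obs();im=capture("wrist");cv2.imwrite("pics/w8.png",im[:,:,::-1]);print(proj(cam("wrist",o),(525.3,136.2,119)))
E
python3 pl.py 525.3 136.2 88 1.59 -0.6
```

```text
[320.80449847 223.13346992]
t 16.87 [524.7 134.3 140.3] [-3.139  0.004  1.584] F [ 0.1 -1.1  0.3] w 73.6 q [ 0.11  0.43  1.57 -0.    1.14  0.1 ]
0.04,0.01,1,-0.04,0.05,-0.09,-0.6 , 
0.04,0.01,1,0,0,0,-0.6 , 
0.02,0.01,0.61,0,0,0,-0.6 ,
```

View pics/w8.png

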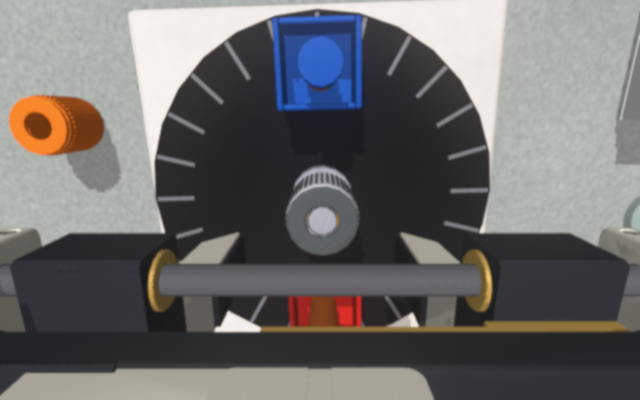

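The collar top is centred at (322,219), against a predicted (321,223), so it is about 1.5 mm further in +y. I'll aim for (525.5,137).

step_arm:
  moves: [0.14,0.04,1,0,0.05,0,-0.6,0.06,0.02,0.9,0,0,0,-0.6,0.04,0,0.5,0,0,0,-0.6,0,0,0,0,0,0,-0.6]

```text
time: 17.2
tool_pos: [527.0, 135.1, 91.9]
tcp_rot: [-3.141, 0.001, 1.582]
contact_force: [0.1, -0.5, -0.2]
grip_width: 73.3
```

```bash
python3 pl.py 525.5 137 88 1.59 -0.6
```

```text
t 17.2 [527.  135.1  91.9] [-3.141e+00  1.000e-03  1.582e+00] F [ 0.1 -0.5 -0.2] w 73.3 q [ 0.11  0.49  1.62 -0.    1.03  0.1 ]
0.1,-0.07,0.2,-0.01,0.02,-0.12,-0.6 ,
```

step_arm:
  moves: [0.1,-0.08,0.2,0,0,0,1,0,0,0.03,0,0,0,1,0,-0.03,0.03,0,0,0,1,0,-0.03,0.03,0,0,0,1]

```text
time: 17.53
tool_pos: [525.1, 135.6, 87.5]
tcp_rot: [3.141, 0.002, 1.58]
contact_force: [-1.2, -0.2, -0.4]
grip_width: 51.5
```

```bash
python3 pl.py 525.5 137 88 1.59 1
```

```text
t 17.53 [525.1 135.6  87.5] [3.141e+00 2.000e-03 1.580e+00] F [-1.2 -0.2 -0.4] w 51.5 q [ 0.11  0.49  1.64 -0.    1.01  0.1 ]
0.07,0.02,-0.03,0.01,0.02,-0.14,1 ,
```

step_arm:
  moves: [0.07,0,0,0,0,0,1,0,0,0,0,0,0,1,0,0,0,0,0,0,1]

```text
time: 17.78
tool_pos: [525.5, 137.0, 88.6]
tcp_rot: [3.139, 0.002, 1.58]
contact_force: [-0.3, -0.3, -2.9]
grip_width: 43.9
```

```bash
python3 pl.py 525.5 137 88 1.59 1
```

```text
t 17.78 [525.5 137.   88.6] [3.139e+00 2.000e-03 1.580e+00] F [-0.3 -0.3 -2.9] w 43.9 q [ 0.12  0.49  1.63 -0.    1.01  0.11]
-0,-0,0.03,0.03,0.02,-0.14,1 ,
```

Collar gripped. Turning clockwise (positive about the tool's z).

step_arm:
  moves: [0,0,0.02,0,0,1,1,0,0,0.02,0,0,1,1,0,0,0.02,0,0,1,1,0,0,0.02,0,0,1,1,0,0,0.02,0,0,1,1,0,0,0.02,0,0,1,1,0,0,0.02,0,0,1,1,0,0,0.02,0,0,0,1]

```text
time: 18.45
tool_pos: [524.8, 137.7, 85.2]
tcp_rot: [3.14, 0.001, 1.07]
contact_force: [0.6, 0.3, -1.9]
grip_width: 44.1
```

```bash
python3 pl.py 525.5 137 86 1.07 1
```

```text
t 18.45 [524.8 137.7  85.2] [3.14e+00 1.00e-03 1.07e+00] F [ 0.6  0.3 -1.9] w 44.1 q [ 0.12  0.5   1.64 -0.    1.01  0.62]
-0.01,0.05,-0.04,0.03,0.01,-0.01,1 ,
```

step_arm:
  moves: [0,0,0.1,0,0,0,1,0,0,0.05,0,0,0,1]

```text
time: 18.62
tool_pos: [524.9, 137.7, 82.2]
tcp_rot: [3.139, 0.001, 1.074]
contact_force: [-1.6, -0.7, 1.2]
grip_width: 43.7
```

Run:
```python
from h import *
o=get_obs();print(o["time"],o["tool_pos"],o["contact_force"],o["moment"])
im=capture("scene");cv2.imwrite("pics/s9.png",cv2.resize(im[140:260,310:460],None,fx=5,fy=5,interpolation=cv2.INTER_CUBIC)[:,:,::-1])
im=capture("wrist");cv2.imwrite("pics/w9.png",im[:,:,::-1])
```

```text
18.6167 [524.85781617 137.74617335  82.2356235 ] [-1.58861656 -0.74449807  1.15420158] [-0.08018427  0.23357924  0.01783144]
```

View pics/s9.png

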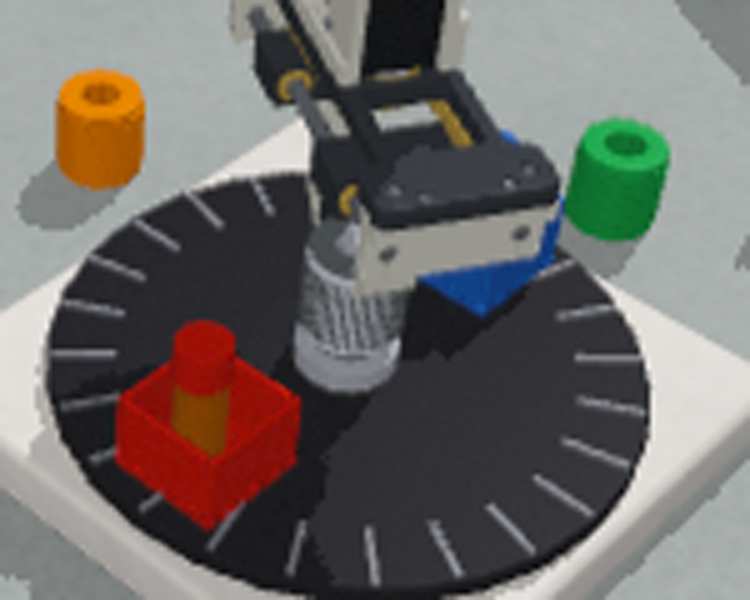

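View pics/w9.png

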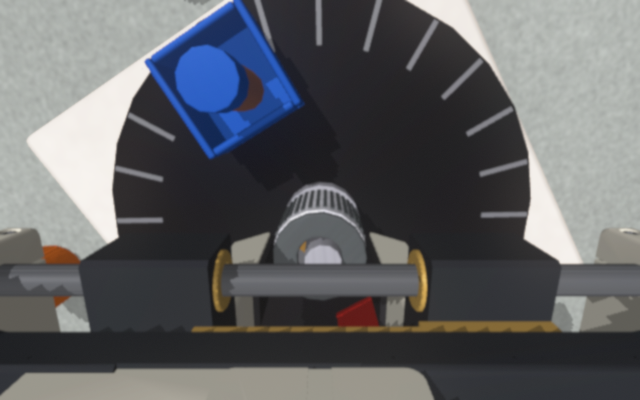

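The collar has dropped over the pin: the gap to the seat is closed at scene crop (345,345), and the spindle tip now stands above the top at (345,240). Next I'll press the rest of the way down.

step_arm:
  moves: [0,0,0.15,0,0,0,1,0,0,0.15,0,0,0,1]

```text
time: 18.88
tool_pos: [525.1, 137.9, 77.2]
tcp_rot: [3.139, -0.0, 1.075]
contact_force: [-1.1, -0.3, 5.5]
grip_width: 44.0
```

step_arm:
  moves: [0,0,0.15,0,0,0,1,0,0,0.15,0,0,0,1]

```text
time: 19.05
tool_pos: [526.0, 137.7, 73.4]
tcp_rot: [3.136, -0.001, 1.076]
contact_force: [-10.6, -3.2, 36.6]
grip_width: 44.0
```

step_arm:
  moves: [0,0,0.04,0,0,0,1]

```text
time: 19.13
tool_pos: [526.1, 137.7, 73.7]
tcp_rot: [3.135, -0.002, 1.076]
contact_force: [-5.4, -0.0, 6.2]
grip_width: 44.4
```

step_arm:
  moves: [0,0,0.05,0,0,0,1]

```text
time: 19.22
tool_pos: [526.1, 137.7, 73.6]
tcp_rot: [3.135, -0.002, 1.076]
contact_force: [-3.5, -1.0, 9.4]
grip_width: 44.1
```

Run:
```python
from h import *
o=get_obs();print(o["time"],o["tool_pos"],o["tcp_rot"],o["contact_force"],o["moment"])
im=capture("scene");cv2.imwrite("pics/s10.png",cv2.resize(im[140:260,310:460],None,fx=5,fy=5,interpolation=cv2.INTER_CUBIC)[:,:,::-1])
cv2.imwrite("pics/s10f.png",im[:,:,::-1])
o=get_obs();print(o["time"],o["tool_pos"],o["contact_force"],o["grip_width"])
```

```text
19.2167 [526.0879211  137.68612537  73.55984294] [ 3.13477713e+00 -2.06126884e-03  1.07634646e+00] [-3.4808981  -1.00909162  9.35633364] [-0.10930923  0.77923549 -0.0342223 ]
19.2667 [526.08484236 137.69462573  73.56957578] [-4.30864759 -0.19612785  9.20683376] 44.102072775800806
```

View pics/s10.png

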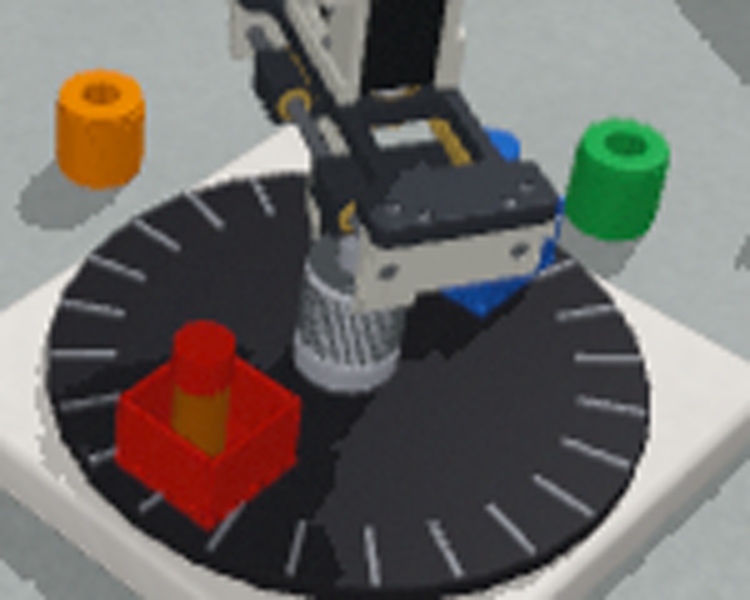

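View pics/s10f.png

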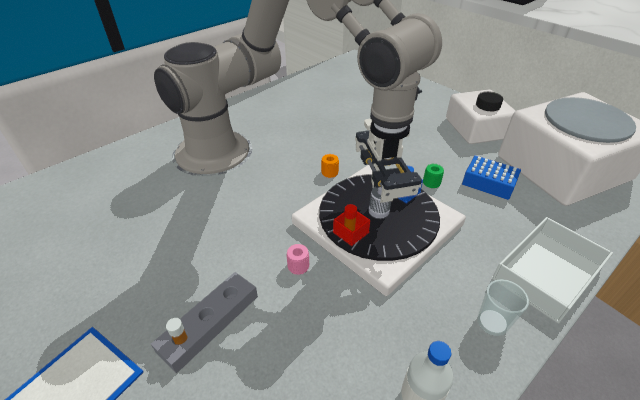

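Run:
```python
from h import *
C=cam("scene");c=np.array([525,136.5]);u=C[2][:2]-c;u/=np.linalg.norm(u)
f=lambda r,z:((proj(C,(*(c+u*r),z))-[310,140])*5).round(1)
print("seat foot",f(24,45),"seat top",f(24,57),"collar bottom home",f(23,57),"3mm up",f(23,60),"14 up",f(23,71), "collar top back home",f(-23,105),"+3",f(-23,108),"spindle top",f(0,117))
im=cv2.imread("pics/s10f.png")
cv2.imwrite("pics/c10.png",cv2.resize(im[180:225,355:405],None,fx=12,fy=12,interpolation=cv2.INTER_CUBIC))
g=cv2.cvtColor(im,cv2.COLOR_BGR2GRAY)
for col in(377,379,381): print(col,[(r,int(g[r,col])) for r in range(195,222)])
g0=cv2.cvtColor(cv2.imread("pics/scene0.png"),cv2.COLOR_BGR2GRAY)
print([(r,int(g0[r,379])) for r in range(195,222)])
```

```text
seat foot [329.8 387.8] seat top [332.4 368.8] collar bottom home [332.6 367.3] 3mm up [333.2 362.5] 14 up [335.6 344.8] collar top back home [352.6 220.4] +3 [353.3 215.3] spindle top [350.9 232.8]
377 [(195, 76), (196, 74), (197, 84), (198, 145), (199, 158), (200, 108), (201, 95), (202, 96), (203, 94), (204, 111), (205, 134), (206, 134), (207, 136), (208, 138), (209, 121), (210, 99), (211, 97), (212, 117), (213, 146), (214, 138), (215, 129), (216, 128), (217, 127), (218, 66), (219, 29), (220, 27), (221, 27)]
379 [(195, 78), (196, 73), (197, 95), (198, 97), (199, 165), (200, 147), (201, 122), (202, 133), (203, 135), (204, 153), (205, 140), (206, 136), (207, 121), (208, 100), (209, 97), (210, 78), (211, 95), (212, 99), (213, 157), (214, 142), (215, 128), (216, 126), (217, 125), (218, 71), (219, 33), (220, 27), (221, 28)]
381 [(195, 140), (196, 146), (197, 127), (198, 138), (199, 138), (200, 138), (201, 137), (202, 126), (203, 132), (204, 136), (205, 118), (206, 98), (207, 95), (208, 78), (209, 92), (210, 96), (211, 116), (212, 134), (213, 156), (214, 139), (215, 125), (216, 125), (217, 122), (218, 66), (219, 32), (220, 27), (221, 27)]
[(195, 151), (196, 120), (197, 95), (198, 89), (199, 106), (200, 128), (201, 132), (202, 131), (203, 131), (204, 133), (205, 115), (206, 94), (207, 93), (208, 112), (209, 129), (210, 84), (211, 68), (212, 110), (213, 126), (214, 133), (215, 123), (216, 120), (217, 120), (218, 68), (219, 30), (220, 27), (221, 28)]
```

View pics/c10.png

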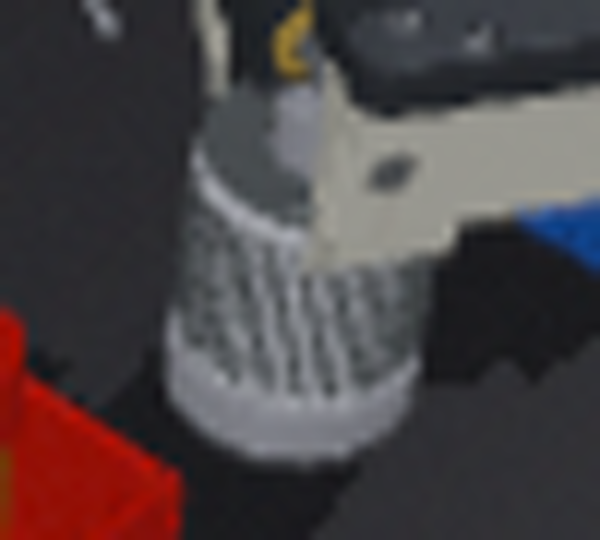

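The collar's lower edge meets the seat at row 213. The prediction was 213.5 for home and 212.5 for 3 mm short, and no gap shows. I'll hold with a slightly firmer push.

step_arm:
  moves: [0,0,0.05,0,0,0,1,0,0,0.06,0,0,0,1,0,0,0.06,0,0,0,1,0,0,0.06,0,0,0,1,0,0,0.06,0,0,0,1,0,0,0.06,0,0,0,1]

```text
time: 19.77
tool_pos: [526.2, 137.8, 73.6]
tcp_rot: [3.131, -0.004, 1.079]
contact_force: [-5.0, -0.6, 11.5]
grip_width: 44.0
```

Run:
```python
from h import *
im=capture("top");cv2.imwrite("pics/t11.png",cv2.resize(im[100:230,215:475],None,fx=3,fy=3,interpolation=cv2.INTER_CUBIC)[:,:,::-1])
o=get_obs();print(o["time"],o["tool_pos"],o["tcp_rot"],o["contact_force"],o["grip_width"])
```

```text
19.8167 [526.17274329 137.72955701  73.55161675] [ 3.13106063 -0.00448188  1.07861099] [-3.77862063 -1.18643407 11.99347578] 43.71584190198767
```

View pics/t11.png

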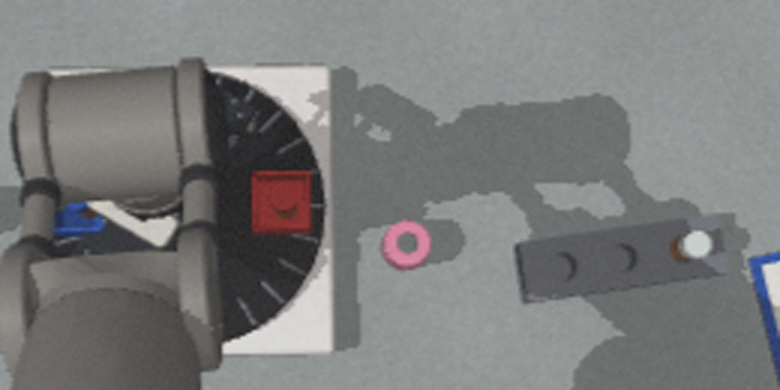

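The top view shows the red vial inside its bucket (285,205) and the white vial still in the rack (697,243). The arm hides most of the blue bucket, but the earlier scene and wrist views showed the blue vial upright in it. The push is steady at 12 N, so I'm handing in.

```bash
python3 -c "
from plant import *
print(close_job())"
```

```text
the job is handed in; nothing more can be done
None
```

I handed the job in at about 19.8 s with the gripper still holding the collar down. No verdict was reported.

- **Vials:** I stood the blue vial and then the red vial in the buckets of their colours. Each touched the bucket floor at the expected height, and later pictures showed both upright and released. The white vial is still in its rack pocket.
- **Collar:** I gripped the aluminium collar and turned it about 29 degrees clockwise. It then lowered over the pin, and I pressed it down to the seat. The TCP came down about 14.5 mm from where I gripped the collar (14 mm expected). The scene view shows the collar's lower edge on the seat at row 213, against 213.5 predicted, with no gap.
- **At hand-in:** the push was steady at about 12 N and the grip opening was 44 mm.

Things that disagreed or weren't fully checked:
- **Grip readings:** the gripper read 2–3 mm narrower than the true diameters on every grasp.
- **Push force:** it peaked at about 37 N for a moment when the collar met the seat, and I eased it off straight away.
- **Blue vial:** the arm hid most of it in the last top view. My last clear view of it was the wrist picture taken just before the final press.

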